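# Unstack a trial assembly and eject its base plate onto layout stands

## Robot

A 7-joint arm with a two-finger parallel gripper is mounted at the origin on the work surface; the furniture and walls round the work are solid. World frame = base frame: x ahead of the robot, y to its left, z up, the work surface at z = 0. Lengths are in m, angles in rad, forces in N, time in s.
With the tool pointing down it reaches from about 0.35 to 0.9 m from the base axis. Payload 7.2 kg.
Tool frame: the origin (TCP) lies on the centre line of the jaws, within the pads' length; the fingertips stand 25 mm ahead of it and the grasp point (between the pads) lies 6 mm ahead of it; z points along the fingers, y is the direction in which the jaws open and shut (so a half turn about z gives the same grasp; the last joint's range is limited). The gripper opens to 88 mm and grips with 3 to 60 N. Pads are 20 mm wide; open, the fingers measure 115 mm over their backs; the gripper's body (75 mm by 178 mm) begins 61 mm behind the grasp point.
Start: joints at [-1.215, 0.411, -0.013, 1.596, 0.006, 1.134, -0.082], TCP at [0.257, 0.57, 0.218] pointing down, gripper open.
Joint ranges: [-2.95, 2.95], [-0.29, 1.99], [-1.47, 1.44], [0.14, 2.54], [-1.03, 4.17], [0.13, 1.85], [-2.86, 2.86]. Speed limits (rad/s): [2.39, 2.39, 3.01, 3.01, 3.14, 3.14, 3.14].

## Interface

Orientations are given as a unit quaternion [w, x, y, z].
In Python, from workcell import * gives the robot as it stands.
- The arm moves only by the tool arm_command, never from a script. Its argument "steps" is a list of rows, each a list of 6 numbers: the shift along the world's x, y, z normalised to -1 to 1, where 1 is 0.15 m, then the turn, a rotation vector about the world's x, y, z normalised to -1 to 1, where 1 is pi rad. A call has 1 to 12 rows; each row is the pose to reach, as a shift and turn from the pose commanded when the call began, turning the shorter way round; what a row does not reach only later rows make up. A row lasts 1/10 s, in which the tool goes at most 50 mm and 8.59 degrees, less where a joint would pass 70% of its speed; a pose out of reach is approached as far as the arm can. A call with a number of a shift or a turn outside -1 to 1 is refused whole. A call with a gripper value outside its range is refused whole. "fingers" is the opening in per cent of the stroke, from 0 (shut) to 100 (fully open), set as the call begins (left out, the last holds). The fingers move at their own pace and stop on an object; the grip force is fixed at half the most. Time passes only in rows, so rows that repeat a pose let the fingers close. It gives the time, the measured TCP pose, the force and the opening at its end, in the units of the state.
- get_state(): the state, without advancing time (a new reading comes with each control period).
- grab_frame(name): name is "scene" or "top" or "wrist"; returns the picture (400x640x3 uint8, blue, green, red); there is no depth.
- camera_model(name): a dict with "camera_matrix" (3x3 intrinsics, pixels), "R" (3x3) and "t" (3): a world point X has camera coordinates R X + t; the wrist camera has in their place "mount" (4x4, takes a point from camera to tool coordinates, whose origin is the TCP and whose axes are the flange's). Camera axes: x right, y down, z forward; pixel columns grow to the right and rows downward; lengths in m; the calibration is good to about 2 mm. The wrist camera is an equidistant fisheye: a pixel r from the principal point sees the ray r / f radians off the axis. A picture is of the moment at which its call begins: read the wrist's pose just before it. camera_model takes no time and is no camera call.
- job_done(): hands the job in, once; it reports no verdict.
The state is a dict: "time": time; "joints": joint angles; "qvel": joint speeds; "joint_torque": joint torques, N m; "tcp_pos": TCP position; "orientation": TCP orientation; "contact_force": force on the tool from outside, world axes, zero at the start; "ft_torque": the same for the moment, N m; "gripper_width": finger opening in m.
Only numpy, scipy, OpenCV 4.12 (cv2) and the standard library are available. Lean on these libraries where they do the work, as an engineer would, in place of code of your own. Each camera call takes 0.05 s, during which the arm holds its last target.

## Task

Lay out the stack in the grey ejector fixture for inspection, working from the top down: the hex nut first, then the copper-coloured ring, then the brass disc, each set flat, released, and centred on the black stand that carries its own outline. Only then press the red lever on the fixture fully down, so that the dark steel plate rises out of its pocket, and lay the plate flat and centred on the stand with the blue rectangle, its long side along the rectangle's.

Things in the scene. Friction and masses are not known exactly. Their poses are not given: they have to be found in the camera images.
- nut_centre (a point): Grey steel hex nut, on top of the stack at the start. 30 mm across flats (the flats face along its own +x and -x, and every 60 degrees from there), 34 mm across corners (along y), 16 mm high, 64 g. The point is its centre, half-way up; z is up along its bore.
- ring_centre (a point): Copper-coloured ring under the nut: outer diameter 44 mm, hole 20 mm, 14 mm high, 140 g. The point is its centre, half-way up; z is up.
- disc_centre (a point): Brass disc under the ring: diameter 58 mm, 14 mm high, 310 g, four small dark dots near its rim. The point is its centre, half-way up; z is up.
- plate_centre (a point): Dark steel plate under the disc, lying in the close pocket of the grey fixture block. 60 mm (its x) by 88 mm (its y) by 14 mm high, about 0.42 kg. The point is its centre, half-way up. At the start its top stands 1 mm above the block's top, too little to grasp; with the lever fully down it stands about 13 mm above the block's top. The block is fixed, centred on the plate, 100 mm along the plate's x, 124 mm along its y, its flat top 40 mm above the table.
- lever_pad (a point): Middle of the top face of the red press pad (28 x 34 mm) of the ejector lever, which stands out of the fixture block on the side towards the robot, 125 mm from the plate's centre. The pad starts 54 mm above the table and goes down about 25 mm to the stop, turning with the lever. Pressing takes about 5 to 10 N; the lever and the raised plate stay where they are left.
- lever (a joint): Ejector lever: 0 up, plate seated; grows as the pad is pressed down; 0.45 rad fully down, plate raised by 12 mm.
- nut_stand_top (a point): Round black stand, 60 mm across, with a white hexagon in the middle: the place of the nut. Fixed, 8 mm high; the point is the centre of its top face.
- ring_stand_top (a point): Round black stand, 64 mm across, with an orange ring outline (44 mm, black middle): the place of the copper-coloured ring. Fixed, 8 mm high; the point is the centre of its top face.
- disc_stand_top (a point): Round black stand, 74 mm across, with a full yellow circle (58 mm): the place of the brass disc. Fixed, 8 mm high; the point is the centre of its top face.
- plate_stand_top (a point): Rectangular black stand, 78 mm (x) by 108 mm (y), with a blue rectangle 60 x 88 mm, long side along its y: the place of the plate. Fixed, 8 mm high; the point is the centre of its top face. A fixed brown hand shield, 280 mm high, stands nearer the robot between the fixture and the row of stands: carry things over it.

How it is judged:
By the outcome, as a careful person would: the job done as asked, in the order asked, and still so for the second after the job is handed in, with the robot touching nothing.
It also fails if it takes over 136 s, if anything falls off the work surface, if the arm or the gripper's body presses on something with over 40 N, if the wrist force passes 120 N, or if a joint passes its speed limit or range.

## Working session

There is one attempt and no reset: what is moved stays moved. The work goes in short steps, Python scripts to look and compute and a tool call to move; the robot and the scene stay as the last step left them, time stands still between calls to the robot, and variables do not carry over. Pictures are saved under pics/ and viewed, and the job is handed in when it is done.

Besides the shell and the picture viewer there is one more tool, called after "Request:" in YAML: its name, and indented under it one key for each argument. arm_command: Moves the arm, as the interface text tells. Its arguments: {"type":"object","properties":{"steps":{"type":"array","items":{"type":"array","items":{"type":"number","minimum":-1,"maximum":1}}},"fingers":{"type":"number"}},"required":["steps"]}

```bash
ls; mkdir -p pics; python3 - <<'E'
from workcell import *
import cv2,numpy as np
s=get_state(); print(s)
for n in ["scene","top","wrist"]:
    cv2.imwrite(f"pics/{n}0.png",grab_frame(n)); m=camera_model(n); print(n,{k:np.round(v,4).tolist() if not isinstance(v,str) else v for k,v in m.items()})
E
```

```text
pics
{'time': 0.0, 'joints': array([-1.21522059,  0.41189902, -0.01273878,  1.59705394,  0.00558922,
        1.13430817, -0.08218453]), 'qvel': array([-1.68056851e-03,  3.09070057e-04, -6.83647590e-04, -3.23905386e-04,
        1.59422761e-03,  6.59002535e-04,  8.22273446e-05]), 'joint_torque': array([ 8.11085501e-04, -5.87947655e+01,  6.42019585e-01, -2.91076452e+01,
       -5.38648129e-02,  1.80986803e-02,  1.34868028e-04]), 'tcp_pos': array([0.25680891, 0.56922434, 0.21740544]), 'orientation': array([-1.24667993e-04,  2.10276461e-01,  9.77641623e-01, -8.06968561e-04]), 'contact_force': array([ 0.30830783,  0.69504851, -0.24449811]), 'ft_torque': array([-0.02278833, -0.06648667, -0.00585471]), 'gripper_width': 0.08823021450444035}
scene {'camera_matrix': [[458.1767, 0.0, 321.2756], [0.0, 458.1767, 196.3805], [0.0, 0.0, 1.0]], 'R': [[0.6482, -0.7614, 0.0041], [-0.545, -0.4678, -0.6958], [0.5317, 0.4488, -0.7182]], 't': [-0.3355, 0.3366, 1.2512]}
top {'camera_matrix': [[425.4207, 0.0, 316.0229], [0.0, 425.4207, 201.8255], [0.0, 0.0, 1.0]], 'R': [[-0.0204, -0.9997, -0.0147], [-0.9981, 0.0212, -0.058], [0.0583, 0.0135, -0.9982]], 't': [-0.0001, 0.5497, 1.1528]}
wrist {'camera_matrix': [[309.7069, 0.0, 322.1349], [0.0, 309.7069, 200.8383], [0.0, 0.0, 1.0]], 'mount': [[0.0008, -0.9528, -0.3037, 0.0838], [1.0, 0.0006, 0.0006, 0.0006], [-0.0004, -0.3037, 0.9528, -0.1663], [0.0, 0.0, 0.0, 1.0]]}
```

View pics/top0.png

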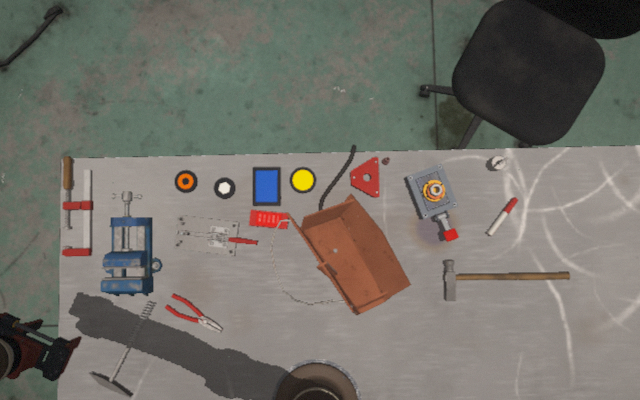

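View pics/scene0.png

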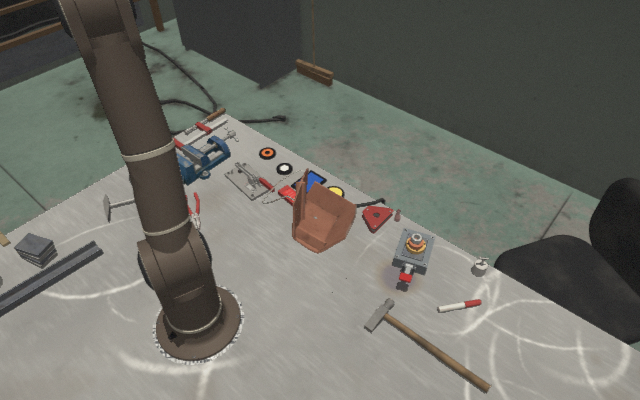

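View pics/wrist0.png

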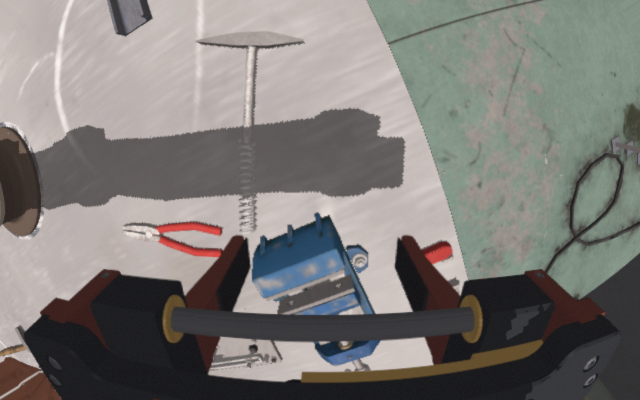

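```bash
cat > h.py <<'E'
from workcell import *
import cv2,numpy as np
from scipy.spatial.transform import Rotation as Ro
def ray(n,u,v,st=None):
    m=camera_model(n);K=np.array(m["camera_matrix"])
    if n!="wrist":
        R=np.array(m["R"]);t=np.array(m["t"]);c=-R.T@t
        d=R.T@np.array([(u-K[0,2])/K[0,0],(v-K[1,2])/K[1,1],1]);return c,d/np.linalg.norm(d)
    M=np.array(m["mount"]);x=(u-K[0,2])/K[0,0];y=(v-K[1,2])/K[1,1];th=np.hypot(x,y)
    d=np.array([x/th*np.sin(th),y/th*np.sin(th),np.cos(th)]) if th>0 else np.array([0,0,1.])
    q=st[1];R=Ro.from_quat([q[1],q[2],q[3],q[0]]).as_matrix()
    return R@M[:3,3]+np.array(st[0]),R@M[:3,:3]@d
def atz(n,u,v,z,st=None):
    c,d=ray(n,u,v,st);return c+d*(z-c[2])/d[2]
def tri(rs):
    A=0;b=0
    for c,d in rs:
        P=np.eye(3)-np.outer(d,d);A=A+P;b=b+P@c
    X=np.linalg.solve(A,b);return X,[float(np.linalg.norm((np.eye(3)-np.outer(d,d))@(X-c))) for c,d in rs]
def proj(n,X,st=None):
    m=camera_model(n);K=np.array(m["camera_matrix"]);X=np.array(X)
    if n!="wrist":
        p=np.array(m["R"])@X+np.array(m["t"]);p=K@p;return p[:2]/p[2]
    M=np.array(m["mount"]);q=st[1];R=Ro.from_quat([q[1],q[2],q[3],q[0]]).as_matrix()
    p=M[:3,:3].T@(R.T@(X-np.array(st[0]))-M[:3,3]);th=np.arctan2(np.hypot(p[0],p[1]),p[2]);r=np.hypot(p[0],p[1])
    return np.array([K[0,2]+K[0,0]*th*p[0]/r,K[1,2]+K[1,1]*th*p[1]/r])
def snap(name):
    s=get_state();im=grab_frame("wrist");cv2.imwrite(f"pics/{name}.png",im)
    import json;json.dump([s["tcp_pos"].tolist(),s["orientation"].tolist()],open(f"pics/{name}.json","w"));print(s["time"],s["tcp_pos"].round(4),s["orientation"].round(4),s["joints"].round(2));return im
def ld(name):
    import json;return json.load(open(f"pics/{name}.json"))
E
python3 - <<'E'
from h import *
for n,u,v,z in [("ringst",186,181,.008),("nutst",225,188,.008),("platest",267,186,.008),("discst",302.5,180,.008),("nut",434,190,.1),("shieldA",352,196,.28),("shieldB",298,215,.28),("shieldC",410,285,.28),("lever",450,234,.054)]: print(n,atz("top",u,v,z).round(3))
def crop(f,o,x,y,w,h,s): 
    i=cv2.imread(f"pics/{f}.png")[y:y+h,x:x+w];cv2.imwrite(f"pics/{o}.png",cv2.resize(i,None,fx=s,fy=s,interpolation=cv2.INTER_CUBIC))
crop("top0","c1",160,145,160,80,5);crop("top0","c2",395,155,80,100,6);crop("scene0","c3",250,140,120,80,6);crop("scene0","c4",380,215,80,90,6)
E
```

```text
ringst [0.616 0.35  0.008]
nutst [0.594 0.241 0.008]
platest [0.597 0.124 0.008]
discst [0.612 0.025 0.008]
nut [ 0.568 -0.313  0.1  ]
shieldA [ 0.545 -0.092  0.28 ]
shieldB [0.507 0.024 0.28 ]
shieldC [ 0.356 -0.208  0.28 ]
lever [ 0.455 -0.363  0.054]
```

View pics/c2.png

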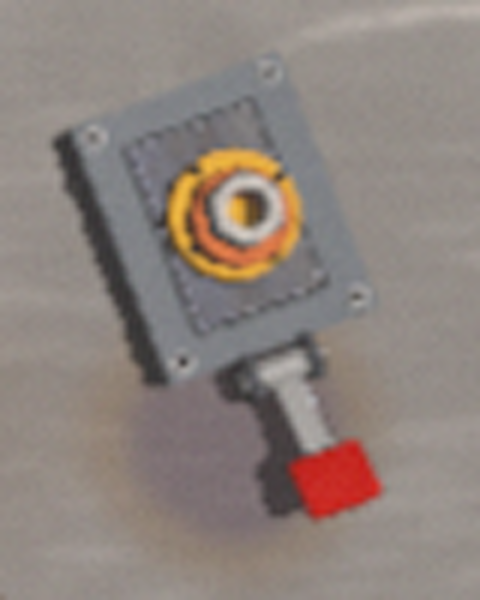

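View pics/c3.png

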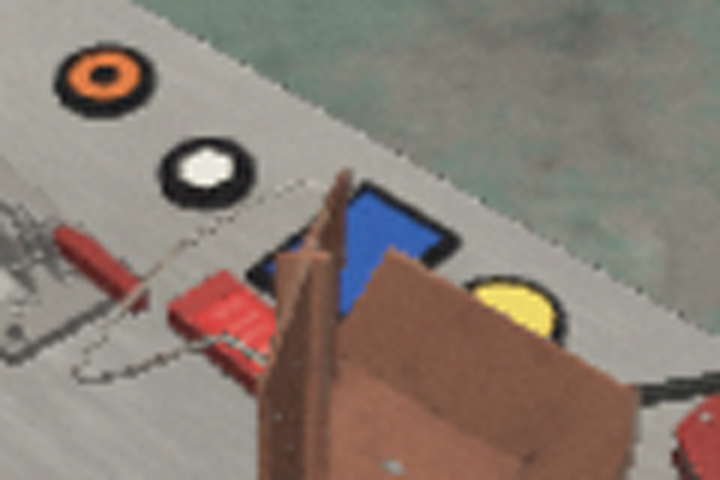

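View pics/c4.png

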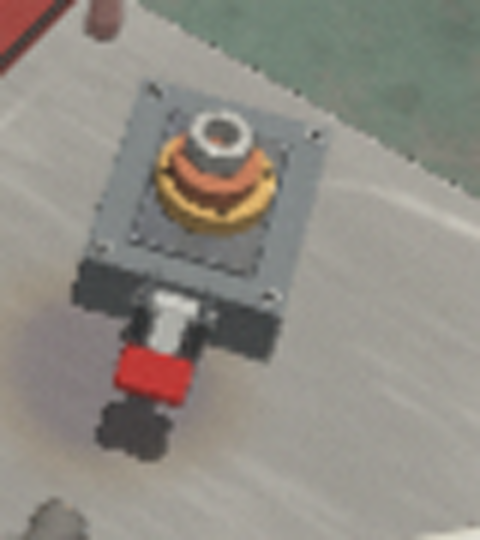

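View pics/c1.png

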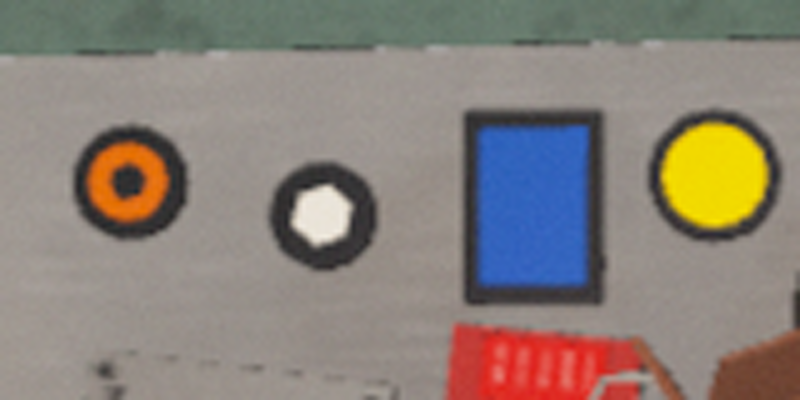

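Request:
arm_command:
  steps:
    - [0.3,0,0.8,0,0,-0.1]
    - [0.6,-0.2,1,0,0,-0.2]
    - [1,-0.5,1,0,0,-0.3]
    - [1,-0.7,1,0,0,-0.35]
    - [1,-0.7,1,0,0,-0.4]
    - [1,-0.7,1,0,0,-0.43]
    - [1,-0.7,1,0,0,-0.43]
    - [1,-0.7,1,0,0,-0.43]
    - [1,-0.7,1,0,0,-0.43]
    - [1,-0.7,1,0,0,-0.43]
  fingers: 100

```text
time: 1.15
tcp_pos: [0.4069, 0.4646, 0.3679]
orientation: [0.0, 0.776, 0.631, -0.0]
contact_force: [-0.5, -0.5, -0.6]
gripper_width: 0.0876
```

Request:
arm_command:
  steps:
    - [0.1,-0.3,0,0,0,-0.1]
    - [0.3,-0.7,0,0,0,-0.2]
    - [0.6,-1,0,0,0,-0.3]
    - [0.6,-1,0,0,0,-0.35]
    - [0.6,-1,0,0,0,-0.4]
    - [0.6,-1,0,0,0,-0.435]
    - [0.6,-1,0,0,0,-0.435]
    - [0.6,-1,0,0,0,-0.435]
    - [0.6,-1,0,0,0,-0.435]
    - [0.6,-1,0,0,0,-0.435]

```text
time: 2.15
tcp_pos: [0.4969, 0.3147, 0.368]
orientation: [0.0, 1.0, 0.001, -0.0]
contact_force: [0.8, 1.1, 0.4]
gripper_width: 0.0872
```

```bash
python3 - <<'E'
from h import *
snap("w1"); s=get_state(); print(s["contact_force"])
E
```

```text
2.15 [0.4969 0.3147 0.368 ] [ 2.e-04  1.e+00  9.e-04 -1.e-04] [-1.1   0.28  0.6   1.49 -0.16  1.42 -2.06]
[-0.27318979  0.35895674  0.44653975]
```

View pics/w1.png

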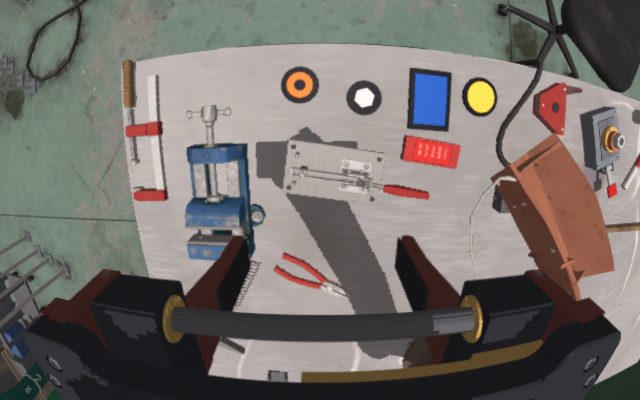

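Request:
arm_command:
  steps:
    - [0.1,-0.3,0,0,0,0]
    - [0.3,-0.6,0,0,0,0]
    - [0.5,-0.9,0,0,0,0]
    - [0.5,-1,0,0,0,0]
    - [0.5,-1,0,0,0,0]
    - [0.5,-1,0,0,0,0]

```text
time: 2.8
tcp_pos: [0.572, 0.1649, 0.3682]
orientation: [-0.0, 1.0, 0.002, -0.0]
contact_force: [-0.6, 1.4, -0.4]
gripper_width: 0.0876
```

```bash
python3 - <<'E'
from h import *
i=snap("w2"); cv2.imwrite("pics/w2c.png",cv2.resize(i[60:200,160:500],None,fx=2.3,fy=2.3,interpolation=cv2.INTER_CUBIC))
E
```

```text
2.8 [0.572  0.1649 0.3682] [-3.0e-04  1.0e+00  1.9e-03 -1.0e-04] [-0.86  0.31  0.67  1.47 -0.19  1.43 -1.75]
```

View pics/w2.png

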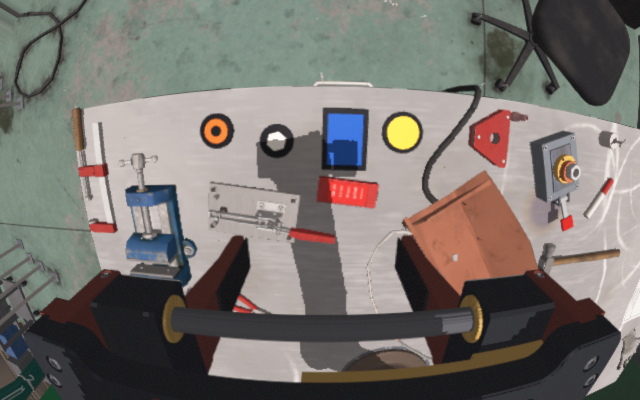

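```bash
cat > st.py <<'E'
from h import *
def cent(im,n,roi):
    x,y,w,h=roi;c=im[y:y+h,x:x+w];hsv=cv2.cvtColor(c,cv2.COLOR_BGR2HSV);H,S,V=cv2.split(hsv)
    if n=="ring":m=(H>5)&(H<18)&(S>150)
    if n=="disc":m=(H>20)&(H<36)&(S>140)
    if n=="plate":m=(H>100)&(H<125)&(S>110)
    if n=="nut":m=(V>175)&(S<60)
    m=m.astype(np.uint8);k,l,s,ce=cv2.connectedComponentsWithStats(m);j=1+np.argmax(s[1:,4])
    mm=(l==j).astype(np.uint8);cs,_=cv2.findContours(mm,cv2.RETR_EXTERNAL,cv2.CHAIN_APPROX_NONE)
    M=cv2.moments(cs[0]);r=cv2.minAreaRect(cs[0]);return x+M["m10"]/M["m00"],y+M["m01"]/M["m00"],M["m00"],r
E
python3 - <<'E'
from st import *
D={"ring":[("top",(165,160,42,42)),("w1",(280,64,42,42)),("w2",(196,110,42,42))],
"nut":[("top",(213,176,24,24)),("w1",(350,84,28,28)),("w2",(266,128,24,24))],
"plate":[("top",(250,165,34,42)),("w1",(404,64,50,70)),("w2",(320,104,52,70))],
"disc":[("top",(287,165,32,32)),("w1",(460,74,42,46)),("w2",(380,110,46,46))]}
for n,L in D.items():
    rs=[]
    for f,roi in L:
        im=cv2.imread("pics/top0.png" if f=="top" else f"pics/{f}.png");u,v,a,r=cent(im,n,roi)
        nm="top" if f=="top" else "wrist";st=None if f=="top" else ld(f)
        rs.append(ray(nm,u,v,st));print(n,f,round(u,1),round(v,1),a,round(r[2],1),atz(nm,u,v,.008,st)[:2].round(4))
    X,e=tri(rs);print("  ",X.round(4),np.round(e,4))
E
```

```text
ring top 185.0 180.9 189.0 45.0 [0.6161 0.3524]
ring w1 299.2 84.5 518.5 90.0 [0.6165 0.3537]
ring w2 215.5 130.7 459.5 90.0 [0.6167 0.3535]
   [0.6165 0.3538 0.0056] [0.0006 0.0002 0.0005]
nut top 224.0 187.3 81.0 90.0 [0.5958 0.2436]
nut w1 363.9 97.1 251.0 45.0 [0.5961 0.2454]
nut w2 275.9 136.5 99.5 90.0 [0.6033 0.2449]
   [ 0.5985  0.2456 -0.0038] [0.0017 0.0027 0.0037]
plate top 266.0 185.7 690.0 90.0 [0.5978 0.1266]
plate w1 429.9 99.6 1629.0 2.6 [0.5981 0.1284]
plate w2 344.4 139.2 1830.5 2.0 [0.5985 0.128 ]
   [0.5982 0.1273 0.0044] [0.0003 0.0002 0.0004]
disc top 302.4 179.7 339.0 90.0 [0.6125 0.0253]
disc w1 480.4 96.6 671.0 90.0 [0.6132 0.0272]
disc w2 402.7 132.3 837.5 90.0 [0.6133 0.0267]
   [0.6131 0.0255 0.0046] [0.0003 0.0004 0.0003]
```

Request:
arm_command:
  steps:
    - [0,-0.3,0,0,0,0]
    - [0,-0.6,0,0,0,0]
    - [0,-1,0,0,0,0]

```text
time: 3.15
tcp_pos: [0.5718, 0.0266, 0.368]
orientation: [-0.0, 1.0, 0.004, -0.0]
contact_force: [0.7, 0.9, -0.4]
gripper_width: 0.0878
```

Request:
arm_command:
  steps:
    - [0,-0.33,0,0,0,0]
    - [0,-0.66,0,0,0,0.04]
    - [-0.2,-1,0,0,0,0.08]

```text
time: 3.45
tcp_pos: [0.548, -0.117, 0.3675]
orientation: [0.001, 0.991, 0.131, -0.0]
contact_force: [0.2, -0.4, 0.9]
gripper_width: 0.0877
```

Request:
arm_command:
  steps:
    - [-0.1,-0.33,0,0,0,0.02]
    - [-0.2,-0.66,0,0,0,0.053]
    - [-0.2,-1,-0.3,0,0,0.053]
    - [-0.2,-1,-0.6,0,0,0.053]
    - [-0.2,-1,-0.6,0,0,0.053]
    - [-0.2,-1,-0.6,0,0,0.053]

```text
time: 4.05
tcp_pos: [0.5168, -0.2652, 0.2771]
orientation: [-0.001, 0.978, 0.209, -0.001]
contact_force: [0.1, -0.3, 1.3]
gripper_width: 0.088
```

```bash
python3 - <<'E'
from h import *
i=snap("f1")
E
```

```text
4.05 [ 0.5168 -0.2652  0.2771] [-0.0011  0.9779  0.2091 -0.0015] [-0.17  0.35  0.75  1.66 -0.25  1.24 -0.52]
```

View pics/f1.png

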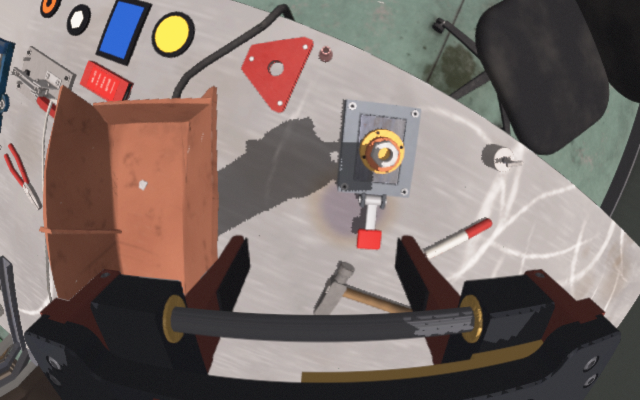

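```bash
python3 - <<'E'
from h import *
i=cv2.imread("pics/f1.png"); cv2.imwrite("pics/f1c.png",cv2.resize(i[95:205,325:435],None,fx=5.4,fy=5.4,interpolation=cv2.INTER_CUBIC))
E
```

```text
(no output)
```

View pics/f1c.png

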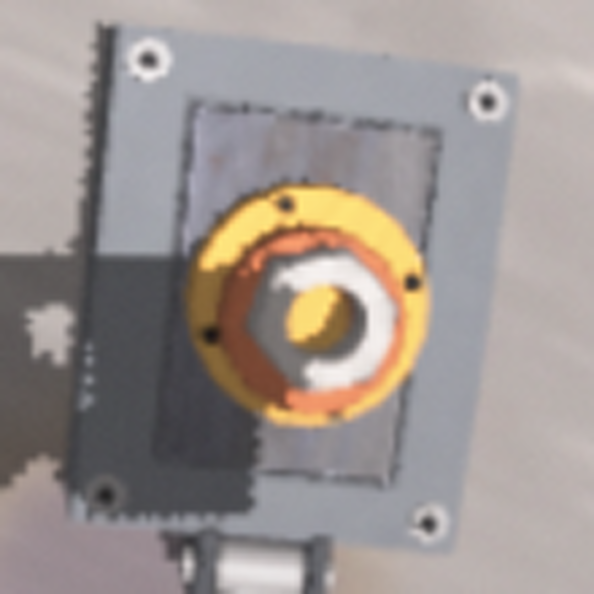

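Request:
arm_command:
  steps:
    - [0.15,-0.15,-0.2,0,0,0]
    - [0.33,-0.32,-0.5,0,0,0]
    - [0.33,-0.32,-0.5,0,0,0]
    - [0.33,-0.32,-0.5,0,0,0]
    - [0.33,-0.32,-0.5,0,0,0]

```text
time: 4.6
tcp_pos: [0.5672, -0.3147, 0.2056]
orientation: [0.001, 0.978, 0.208, 0.001]
contact_force: [-0.0, -0.7, -0.0]
gripper_width: 0.088
```

```bash
python3 - <<'E'
from h import *
i=snap("f2");u,v=proj("wrist",[.568,-.313,.085],ld("f2"));print(u,v);x=int(u)-60;y=int(v)-60
print(x,y);cv2.imwrite("pics/f2c.png",cv2.resize(i[y:y+120,x:x+120],None,fx=5,fy=5,interpolation=cv2.INTER_CUBIC))
st=ld("f1");P=np.array([atz("wrist",a/5.4+325-.4,b/5.4+95-.4,.04,st) for a,b in [(149,60),(487,102),(430,523),(106,495)]]);print(P.round(4),P.mean(0).round(4))
l=(P[0]+P[1]-P[2]-P[3]);w=P[1]+P[2]-P[0]-P[3];print(np.degrees(np.arctan2(l[1],l[0])),np.degrees(np.arctan2(w[1],w[0])),np.linalg.norm(l)/2,np.linalg.norm(w)/2)
print(proj("wrist",P[0],st))
E
```

```text
4.6 [ 0.5672 -0.3147  0.2056] [6.000e-04 9.780e-01 2.084e-01 1.100e-03] [-0.04  0.53  0.71  1.59 -0.37  1.16 -0.4 ]
321.0070463649921 192.93154222907197
261 132
[[ 0.6086 -0.2652  0.04  ]
 [ 0.6365 -0.3446  0.04  ]
 [ 0.5348 -0.3807  0.04  ]
 [ 0.5068 -0.3013  0.04  ]] [ 0.5717 -0.323   0.04  ]
19.542723283269535 -70.57709806390277 0.1080240743741403 0.08416127877605732
[352.19259259 105.71111111]
```

View pics/f2c.png

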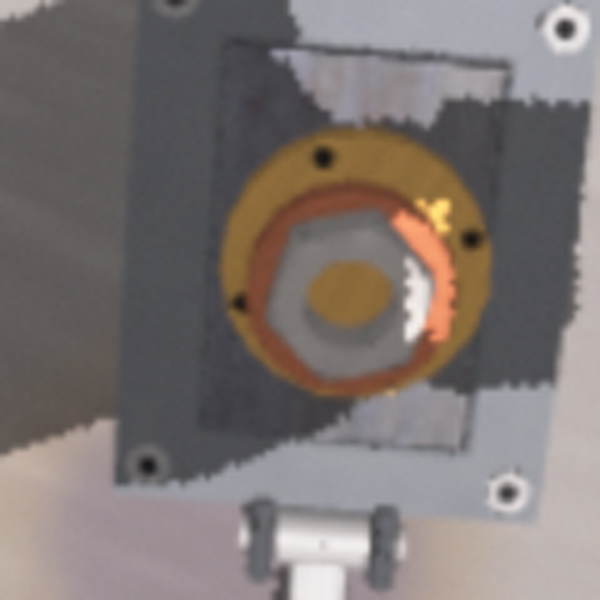

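View pics/f2.png

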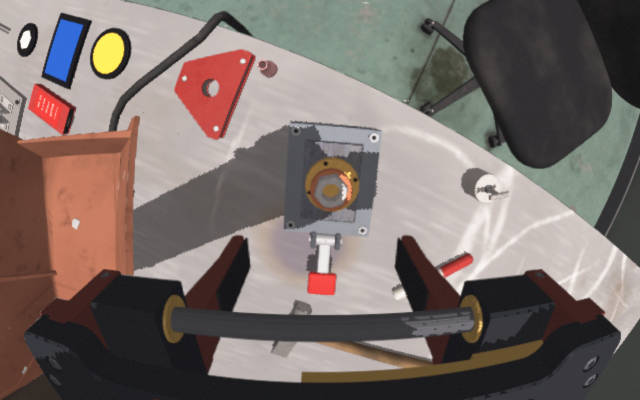

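```bash
python3 - <<'E'
from h import *
st=ld("f2")
i=cv2.imread("pics/f2.png"); cv2.imwrite("pics/f2d.png",cv2.resize(i[165:215,305:360],None,fx=11,fy=11,interpolation=cv2.INTER_CUBIC))
def w(pts,z): return np.array([atz("wrist",261+a/5-.4,132+b/5-.4,z,st) for a,b in pts])
c=w([(287,225),(383,207),(433,277),(407,350),(330,378),(268,305)],.085);m=c.mean(0)
print(c.round(4),m.round(4));d=c-m;print(np.linalg.norm(d[:,:2],axis=1).round(4),(np.degrees(np.arctan2(d[:,1],d[:,0]))%60).round(1))
# screws
P=w([(565,29),(508,493),(148,466),(176,2)],.04);print(P.round(4),P.mean(0).round(4));l=P[0]+P[3]-P[1]-P[2];print(np.degrees(np.arctan2(l[1],l[0])),np.linalg.norm(l)/2)
# ring extents left/right top bottom
r=w([(247,285),(457,285),(350,182),(350,393)],.069);print(r.round(4),r.mean(0))
r=w([(219,262),(491,262),(355,127),(355,398)],.055);print(r.round(4),r.mean(0))
E
```

```text
[[ 0.5816 -0.3038  0.085 ]
 [ 0.5923 -0.319   0.085 ]
 [ 0.5837 -0.3336  0.085 ]
 [ 0.5683 -0.3353  0.085 ]
 [ 0.557  -0.3239  0.085 ]
 [ 0.5656 -0.3069  0.085 ]] [ 0.5747 -0.3204  0.085 ]
[0.018  0.0176 0.0159 0.0162 0.0181 0.0163] [ 7.6  4.6  4.3  6.6 11.2  4. ]
[[ 0.6364 -0.3445  0.04  ]
 [ 0.5344 -0.3806  0.04  ]
 [ 0.5064 -0.3012  0.04  ]
 [ 0.6071 -0.2659  0.04  ]] [ 0.5711 -0.3231  0.04  ]
19.413198948159913 0.10751051758882631
[[ 0.5634 -0.3028  0.069 ]
 [ 0.5808 -0.3418  0.069 ]
 [ 0.5913 -0.313   0.069 ]
 [ 0.5508 -0.3315  0.069 ]] [ 0.57158144 -0.32227212  0.069     ]
[[ 0.5619 -0.2964  0.055 ]
 [ 0.5855 -0.3491  0.055 ]
 [ 0.5999 -0.3107  0.055 ]
 [ 0.5459 -0.3354  0.055 ]] [ 0.57327983 -0.32288277  0.055     ]
```

View pics/f2d.png

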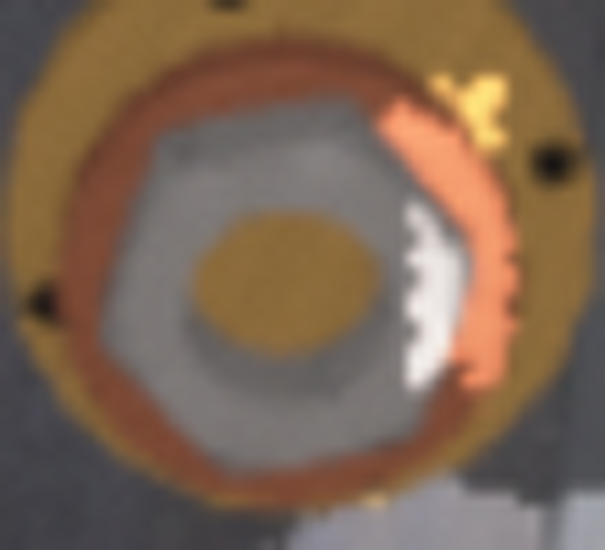

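```bash
python3 - <<'E'
from h import *
from scipy.optimize import least_squares
st=ld("f2")
def w(pts,z): return np.array([atz("wrist",305+a/11-.45,165+b/11-.45,z,st) for a,b in pts])
c=w([(172,162),(365,130),(470,262),(422,397),(235,470),(103,330)],.085);m=c.mean(0)
d=c-m;print(m.round(4),np.linalg.norm(d[:,:2],axis=1).round(4),(np.degrees(np.arctan2(d[:,1],d[:,0]))%60).round(1))
# fit projected edges visually: draw
i=cv2.imread("pics/f2d.png")
def draw(x,y,a,col,z):
    p=[]
    for k in range(6):
        t=np.radians(a+60*k);u,v=proj("wrist",[x+.01732*np.cos(t),y+.01732*np.sin(t),z],st);p.append([(u-305+.45)*11,(v-165+.45)*11])
    cv2.polylines(i,[np.array(p).astype(int)],True,col,1)
ang=(np.degrees(np.arctan2(d[:,1],d[:,0]))%60).mean()
draw(m[0],m[1],ang,(0,255,0),.085);draw(m[0],m[1],ang,(255,255,0),.069)
cv2.imwrite("pics/f2e.png",i)
E
```

```text
[ 0.5737 -0.3214  0.085 ] [0.0159 0.0158 0.0156 0.0149 0.0172 0.0171] [ 6.3  1.9  4.6 14.   6.6  5.5]
```

View pics/f2e.png

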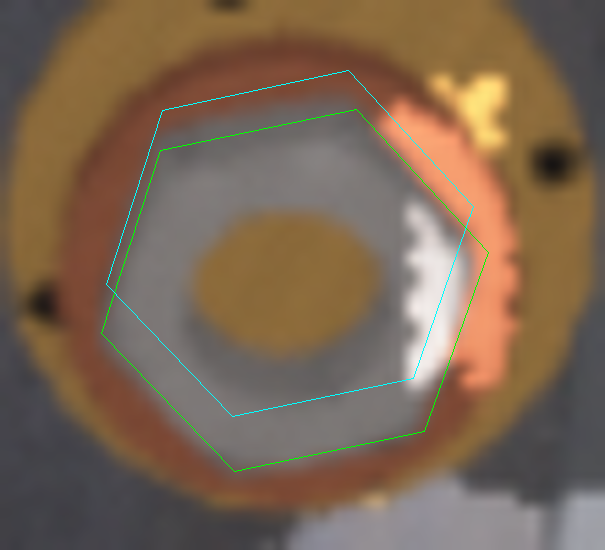

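```bash
python3 - <<'E'
from h import *
s1,s2=ld("f1"),ld("f2")
for a,b in [((286,203),(324,158)),((413,283),(471,240)),((211,335),(238,303)),((149,60),(176,2)),((487,102),(565,29)),((430,523),(508,493)),((106,495),(148,466)),((318,318),(349,293))]:
    X,e=tri([ray("wrist",325+a[0]/5.4-.4,95+a[1]/5.4-.4,s1),ray("wrist",261+b[0]/5-.4,132+b[1]/5-.4,s2)]);print(X.round(4),np.round(e,4))
i=cv2.imread("pics/top0.png"); cv2.imwrite("pics/t0d.png",cv2.resize(i[170:210,410:460],None,fx=12,fy=12,interpolation=cv2.INTER_CUBIC))
i=cv2.imread("pics/scene0.png"); cv2.imwrite("pics/s0d.png",cv2.resize(i[225:265,390:440],None,fx=12,fy=12,interpolation=cv2.INTER_CUBIC))
E
```

```text
[ 0.5915 -0.3073  0.0554] [0.0003 0.0003]
[ 0.5881 -0.3431  0.0556] [0.0001 0.0001]
[ 0.5564 -0.3035  0.0598] [0.0003 0.0003]
[ 0.608  -0.2655  0.0436] [0.0007 0.0007]
[ 0.6364 -0.3443  0.0409] [0. 0.]
[ 0.5352 -0.3799  0.0424] [0. 0.]
[ 0.5071 -0.3011  0.0416] [0. 0.]
[ 0.5715 -0.3216  0.0738] [0.0001 0.0001]
```

View pics/t0d.png

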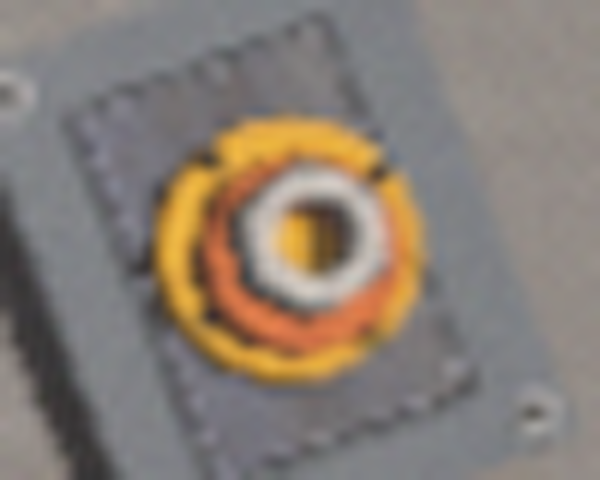

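View pics/s0d.png

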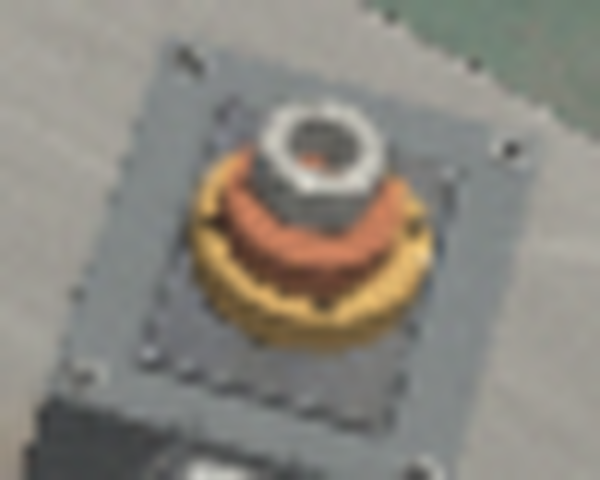

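Request:
arm_command:
  steps:
    - [0.03,-0.045,-0.2,0,0,-0.05]
    - [0.035,-0.045,-0.45,0,0,-0.1]
    - [0.035,-0.045,-0.5,0,0,-0.102]
    - [0.035,-0.045,-0.5,0,0,-0.102]
    - [0.035,-0.045,-0.5,0,0,-0.102]
  fingers: 60

```text
time: 5.15
tcp_pos: [0.5723, -0.3224, 0.1307]
orientation: [0.001, 0.999, 0.051, 0.001]
contact_force: [-0.3, 0.4, -0.4]
gripper_width: 0.0541
```

```bash
python3 - <<'E'
from h import *
i=snap("f3");u,v=proj("wrist",[.5725,-.3215,.085],ld("f3"));print(u,v);x=int(u)-60;y=int(v)-60
cv2.imwrite("pics/f3c.png",cv2.resize(i[y:y+120,x:x+120],None,fx=5,fy=5,interpolation=cv2.INTER_CUBIC));print(x,y)
print(tri([ray("top",410+316/12-.5,170+237/12-.5),ray("scene",390+320/12-.5,225+152/12-.5)]))
E
```

```text
5.15 [ 0.5723 -0.3224  0.1307] [5.000e-04 9.987e-01 5.070e-02 1.300e-03] [-0.04  0.64  0.74  1.64 -0.48  1.05 -0.63]
321.4829969441045 222.5287559897702
261 162
(array([ 0.5714091 , -0.32265731,  0.08023494]), [0.0007407968597134608, 0.0007407968597136535])
```

View pics/f3c.png

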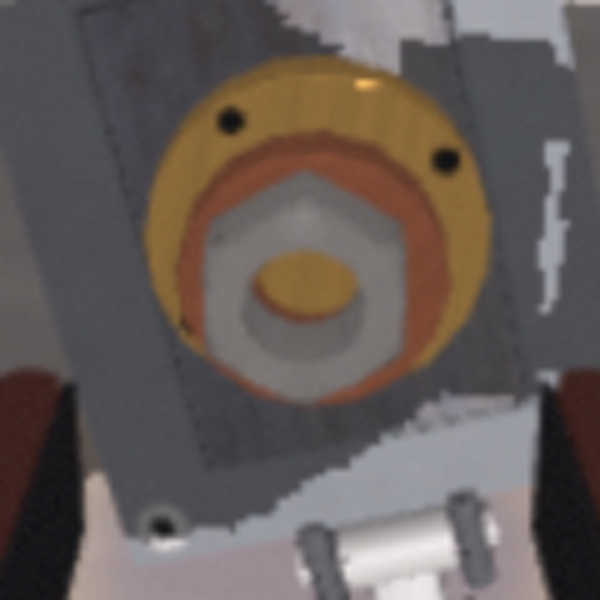

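```bash
python3 - <<'E'
from h import *
s1,s2,s3=ld("f1"),ld("f2"),ld("f3")
for p in [(306,403),(303,306),(306,210)]:print(atz("wrist",261+p[0]/5-.4,162+p[1]/5-.4,.085,s3).round(4))
X=tri([ray("wrist",325+286/5.4-.4,95+203/5.4-.4,s1),ray("wrist",261+324/5-.4,132+158/5-.4,s2),ray("wrist",261+230/5-.4,162+120/5-.4,s3)]);print(X)
X=tri([ray("wrist",325+413/5.4-.4,95+283/5.4-.4,s1),ray("wrist",261+471/5-.4,132+240/5-.4,s2),ray("wrist",261+445/5-.4,162+160/5-.4,s3)]);print(X)
# screw near
X=tri([ray("wrist",325+106/5.4-.4,95+495/5.4-.4,s1),ray("wrist",261+148/5-.4,132+466/5-.4,s2),ray("wrist",261+162/5-.4,162+526/5-.4,s3)]);print(X)
E
```

```text
[ 0.5566 -0.3234  0.085 ]
[ 0.5723 -0.3213  0.085 ]
[ 0.5871 -0.3202  0.085 ]
(array([ 0.59123163, -0.30733727,  0.05461281]), [0.0002863246846374195, 0.0002361228947113882, 8.803400942819822e-05])
(array([ 0.58784968, -0.34316206,  0.05452995]), [0.00028431820288834933, 0.00014472669668132103, 0.0002736924668970017])
(array([ 0.50660315, -0.30105132,  0.04041111]), [0.00012812156123372177, 0.00023633253112452816, 0.00028913303613661764])
```

Request:
arm_command:
  steps:
    - [0,0.005,-0.1,0,0,0]
    - [0,0.005,-0.2,0,0,0]
    - [0,0.005,-0.231,0,0,0]
    - [0,0.005,-0.231,0,0,0]
    - [0,0.005,-0.231,0,0,0]

```text
time: 5.7
tcp_pos: [0.5712, -0.3216, 0.0934]
orientation: [0.0, 0.999, 0.049, -0.0]
contact_force: [-0.3, -0.0, 0.2]
gripper_width: 0.0526
```

Request:
arm_command:
  steps:
    - [0,0,0,0,0,0]
    - [0,0,0,0,0,0]
    - [0,0,0,0,0,0]
    - [0,0,0,0,0,0]
    - [0,0,0,0,0,0]
    - [0,0,0,0,0,0]
  fingers: 20

```text
time: 6.3
tcp_pos: [0.5715, -0.3214, 0.0937]
orientation: [0.0, 0.999, 0.049, 0.0]
contact_force: [0.7, 0.5, -0.2]
gripper_width: 0.0176
```

```bash
python3 - <<'E'
from h import *
i=snap("f4");cv2.imwrite("pics/f4c.png",cv2.resize(i[150:330,220:420],None,fx=3,fy=3,interpolation=cv2.INTER_CUBIC));print(get_state()["gripper_width"])
E
```

```text
6.3 [ 0.5715 -0.3214  0.0937] [0.     0.9988 0.0489 0.    ] [-0.03  0.68  0.71  1.67 -0.52  0.99 -0.61]
0.01770193866312123
```

View pics/f4c.png

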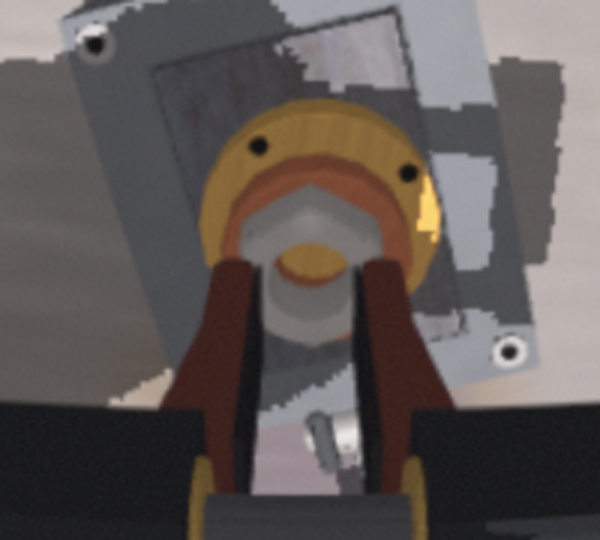

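```bash
python3 - <<'E'
from h import *
st=ld("f4");q=st[1];R=Ro.from_quat([q[1],q[2],q[3],q[0]]).as_matrix()
for z in (0,.006,.015,.025):
  for x in (-.01,0.01):
    print(z,x,[ (proj("wrist",R@np.array([x,s*.0089,z])+st[0],st)-[220,150]).round(1)*3 for s in(-1,1)])
st=ld("w2");q=st[1];R=Ro.from_quat([q[1],q[2],q[3],q[0]]).as_matrix()
for z in (0,.006,.015,.025):
  for x in (-.01,0.01):
    print(z,x,[ (proj("wrist",R@np.array([x,s*.044,z])+st[0],st)).round(1) for s in(-1,1)])
E
```

```text
0 -0.01 [array([264.9, 345.9]), array([351.9, 345.9])]
0 0.01 [array([263.1, 257.1]), array([354. , 257.1])]
0.006 -0.01 [array([266.1, 331.8]), array([350.7, 331.8])]
0.006 0.01 [array([264.3, 244.8]), array([352.5, 245.1])]
0.015 -0.01 [array([267.6, 312. ]), array([348.9, 312. ])]
0.015 0.01 [array([266.1, 228. ]), array([350.7, 228. ])]
0.025 -0.01 [array([269.4, 291.9]), array([347.1, 291.9])]
0.025 0.01 [array([268.2, 210.9]), array([348.6, 210.9])]
0 -0.01 [array([252.2, 264.2]), array([393.3, 264.3])]
0 0.01 [array([249.3, 235. ]), array([396.3, 235.1])]
0.006 -0.01 [array([254.1, 259.6]), array([391.4, 259.7])]
0.006 0.01 [array([251.4, 231.1]), array([394.2, 231.2])]
0.015 -0.01 [array([256.8, 253.2]), array([388.7, 253.3])]
0.015 0.01 [array([254.3, 225.6]), array([391.2, 225.7])]
0.025 -0.01 [array([259.5, 246.7]), array([385.9, 246.8])]
0.025 0.01 [array([257.3, 219.9]), array([388.2, 220. ])]
```

View pics/f4.png

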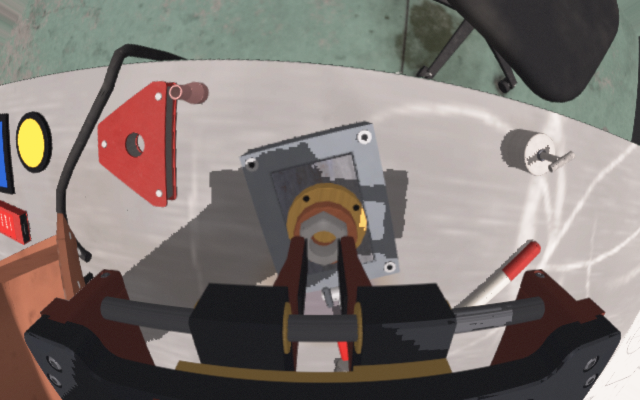

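```bash
python3 - <<'E'
from h import *
i=grab_frame("scene");cv2.imwrite("pics/s1.png",i);s=get_state();p=s["tcp_pos"]
for d in (0,-.025,.1): print(d,proj("scene",p+[0,0,d]))
cv2.imwrite("pics/s1c.png",cv2.resize(i[180:290,360:470],None,fx=5.4,fy=5.4,interpolation=cv2.INTER_CUBIC))
E
```

```text
0 [416.74676288 234.02473159]
-0.025 [415.45303324 239.38173711]
0.1 [422.28698132 211.08409547]
```

View pics/s1c.png

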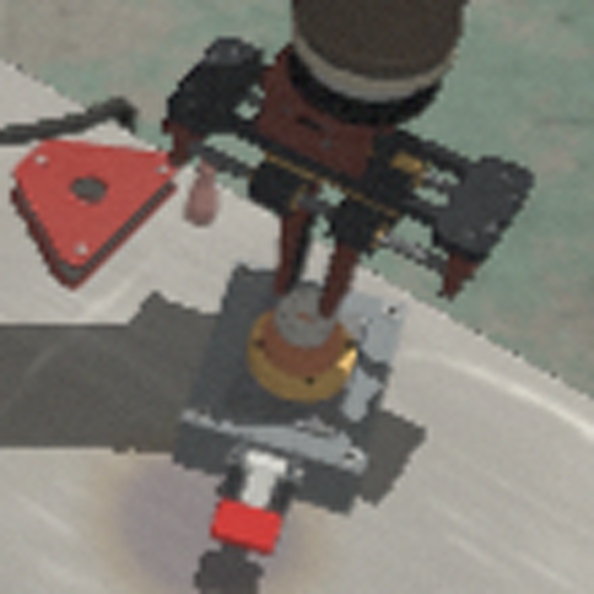

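Request:
arm_command:
  steps:
    - [0,0,0,0,0,0]
    - [0,0,0,0,0,0]
    - [0,0,0,0,0,0]
    - [0,0,0,0,0,0]
    - [0,0,-0.03,0,0,0]
    - [0,0,-0.05,0,0,0]
    - [0,0,-0.05,0,0,0]
  fingers: 50

```text
time: 7.1
tcp_pos: [0.5711, -0.3211, 0.0854]
orientation: [-0.0, 0.999, 0.049, -0.0]
contact_force: [-0.1, 1.3, -1.0]
gripper_width: 0.044
```

```bash
python3 - <<'E'
from h import *
i=snap("f5");cv2.imwrite("pics/f5c.png",cv2.resize(i[150:330,220:420],None,fx=3,fy=3,interpolation=cv2.INTER_CUBIC));print(get_state()["contact_force"])
E
```

```text
7.1 [ 0.5711 -0.3211  0.0854] [-3.000e-04  9.988e-01  4.890e-02 -5.000e-04] [-0.03  0.69  0.71  1.68 -0.52  0.97 -0.6 ]
[ 0.58654882  0.38667858 -0.06730366]
```

View pics/f5c.png

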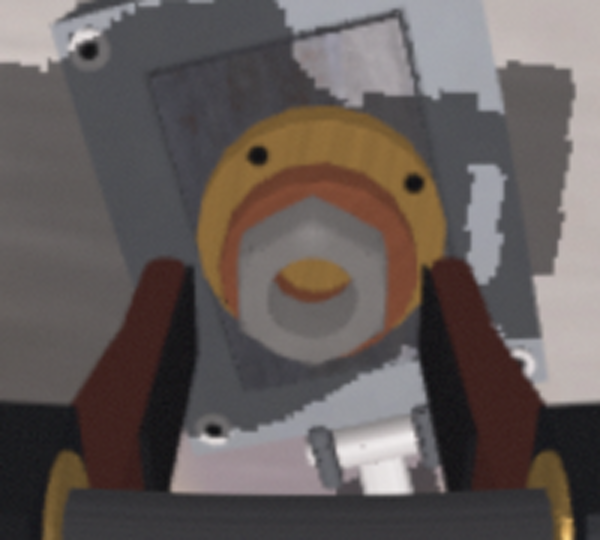

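Request:
arm_command:
  steps:
    - [0,0,-0.03,0,0,0]
    - [0,0,-0.05,0,0,0]
    - [0,0,-0.06,0,0,0]
    - [0,0,-0.06,0,0,0]

```text
time: 7.55
tcp_pos: [0.5713, -0.3213, 0.0767]
orientation: [-0.0, 0.999, 0.049, -0.0]
contact_force: [0.5, 0.2, 0.1]
gripper_width: 0.0438
```

Request:
arm_command:
  steps:
    - [0,0,-0.01,0,0,0]
    - [0,0,-0.02,0,0,0]
    - [0,0,-0.025,0,0,0]
    - [0,0,-0.025,0,0,0]

```text
time: 7.95
tcp_pos: [0.5714, -0.3213, 0.0733]
orientation: [-0.0, 0.999, 0.049, -0.0]
contact_force: [-0.2, -0.3, 0.4]
gripper_width: 0.0439
```

```bash
python3 - <<'E'
from h import *
i=snap("f6");cv2.imwrite("pics/f6c.png",cv2.resize(i[150:330,220:420],None,fx=3,fy=3,interpolation=cv2.INTER_CUBIC));print(get_state()["contact_force"])
E
```

```text
7.95 [ 0.5714 -0.3213  0.0733] [-0.000e+00  9.988e-01  4.890e-02 -1.000e-04] [-0.02  0.7   0.7   1.69 -0.53  0.95 -0.59]
[-0.56541504 -0.18699895 -0.98326323]
```

View pics/f6c.png

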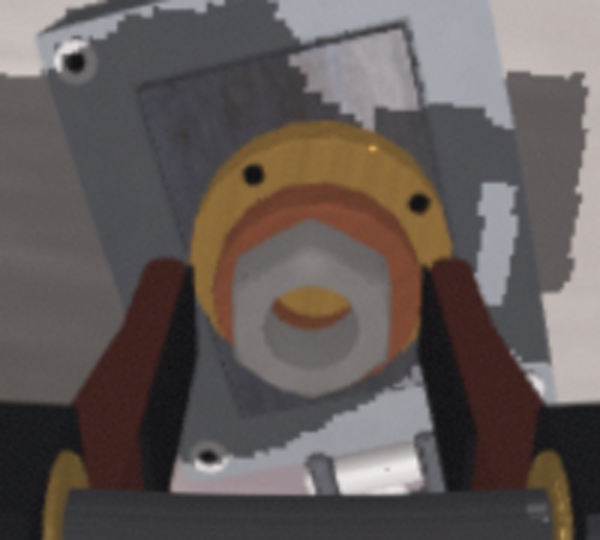

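Request:
arm_command:
  steps:
    - [0,0,-0.015,0,0,0]
    - [0,0,-0.015,0,0,0]
    - [0,0,-0.015,0,0,0]
    - [0,0,-0.015,0,0,0]
    - [0,0,-0.015,0,0,0]
    - [0,0,-0.015,0,0,0]
    - [0,0,-0.015,0,0,0]
  fingers: 15

```text
time: 8.7
tcp_pos: [0.5714, -0.3214, 0.0711]
orientation: [-0.0, 0.999, 0.049, 0.0]
contact_force: [-0.2, 0.4, -0.3]
gripper_width: 0.0292
```

Request:
arm_command:
  steps:
    - [0,0,0.1,0,0,0]
    - [0,0,0.35,0,0,0]
    - [0,0,0.65,0,0,0]
    - [0,0,1,0,0,0]

```text
time: 9.1
tcp_pos: [0.5707, -0.3213, 0.2206]
orientation: [-0.0, 0.999, 0.049, -0.001]
contact_force: [2.3, -1.3, -0.9]
gripper_width: 0.0292
```

Request:
arm_command:
  steps:
    - [0,0.1,0.3,0,0,0]
    - [0,0.3,0.6,0,0,0]
    - [0,0.5,0.9,0,0,0]
    - [0,0.7,1,0,0,0]
    - [0,0.7,1,0,0,0]

```text
time: 9.6
tcp_pos: [0.5734, -0.2124, 0.3731]
orientation: [-0.0, 0.999, 0.052, 0.003]
contact_force: [1.0, -0.7, -0.6]
gripper_width: 0.0292
```

```bash
python3 - <<'E'
from h import *
i=snap("g1");cv2.imwrite("pics/g1c.png",cv2.resize(i[150:330,220:420],None,fx=3,fy=3,interpolation=cv2.INTER_CUBIC))
j=cv2.imread("pics/w1.png")[82:112,349:379];cv2.imwrite("pics/w1n.png",cv2.resize(j,None,fx=18,fy=18,interpolation=cv2.INTER_CUBIC))
E
```

```text
9.6 [ 0.5734 -0.2124  0.3731] [-5.000e-04  9.987e-01  5.170e-02  3.300e-03] [-0.32  0.37  0.86  1.44 -0.29  1.46 -0.93]
```

View pics/g1c.png

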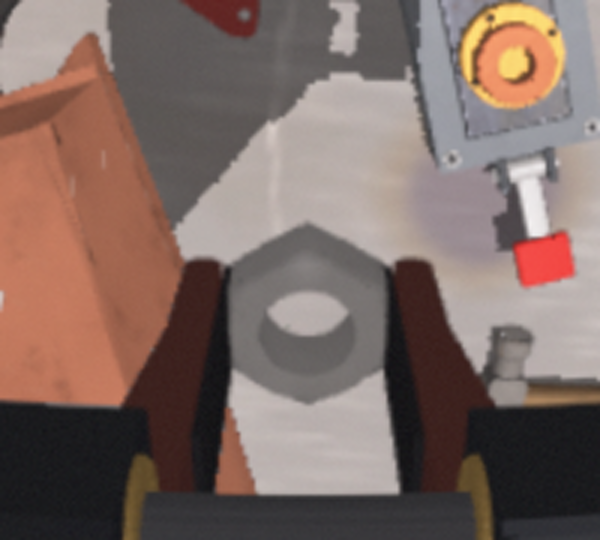

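View pics/w1n.png

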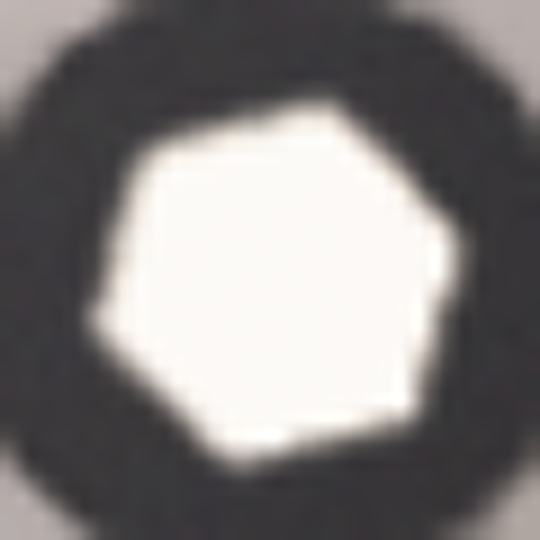

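```bash
python3 - <<'E'
from h import *
s=ld("w1");P=np.array([atz("wrist",349+a/18-.47,82+b/18-.47,.008,s) for a,b in [(152,158),(330,98),(460,240),(415,415),(240,465),(90,315)]])
m=P.mean(0);d=P-m;print(m.round(4),np.linalg.norm(d,axis=1).round(4),(np.degrees(np.arctan2(d[:,1],d[:,0]))%60).round(1))
s=ld("g1");q=s[1];R=Ro.from_quat([q[1],q[2],q[3],q[0]]).as_matrix()
for p in [(308,403),(307,325),(230,280),(388,280)]:
    X=atz("wrist",220+p[0]/3-.33,150+p[1]/3-.33,s[0][2]+.014,s);print(p,(R.T@(X-s[0])).round(4))
E
```

```text
[0.596  0.2449 0.008 ] [0.0168 0.0181 0.0174 0.0178 0.0179 0.0183] [47.4 46.2 45.2 46.3 48.2 41.6]
(308, 403) [-0.0146 -0.0003 -0.0141]
(307, 325) [ 0.0027 -0.0005 -0.014 ]
(230, 280) [ 0.0118 -0.0145 -0.0139]
(388, 280) [ 0.0119  0.0142 -0.0139]
```

Request:
arm_command:
  steps:
    - [0,0.3,0,0,0,0]
    - [0.05,0.63,0,0,0,0]
    - [0.1,1,0,0,0,0]

```text
time: 9.95
tcp_pos: [0.5849, -0.0728, 0.3685]
orientation: [0.0, 0.999, 0.047, -0.0]
contact_force: [1.1, -0.0, -0.2]
gripper_width: 0.0293
```

Request:
arm_command:
  steps:
    - [0,0.33,0,0,0,0]
    - [0.02,0.66,0,0,0,-0.02]
    - [0.04,1,0,0,0,-0.05]

```text
time: 10.25
tcp_pos: [0.5911, 0.0766, 0.3685]
orientation: [0.0, 0.999, -0.032, -0.0]
contact_force: [0.9, -0.1, 0.4]
gripper_width: 0.0292
```

Request:
arm_command:
  steps:
    - [0,0.33,0,0,0,-0.03]
    - [0,0.66,-0.2,0,0,-0.059]
    - [0,1,-0.5,0,0,-0.059]
    - [0,1,-0.8,0,0,-0.059]
    - [0,1,-1,0,0,-0.059]
    - [0,1,-1,0,0,-0.059]

```text
time: 10.85
tcp_pos: [0.5879, 0.2258, 0.2125]
orientation: [0.003, 0.993, -0.122, -0.004]
contact_force: [-0.3, -0.2, 0.0]
gripper_width: 0.0289
```

```bash
python3 - <<'E'
from h import *
i=snap("g2");cv2.imwrite("pics/g2c.png",cv2.resize(i[130:330,200:440],None,fx=3,fy=3,interpolation=cv2.INTER_CUBIC))
E
```

```text
10.85 [0.5879 0.2258 0.2125] [ 0.0033  0.9925 -0.1218 -0.0044] [-0.97  0.52  0.78  1.62 -0.38  1.18 -1.92]
```

View pics/g2c.png

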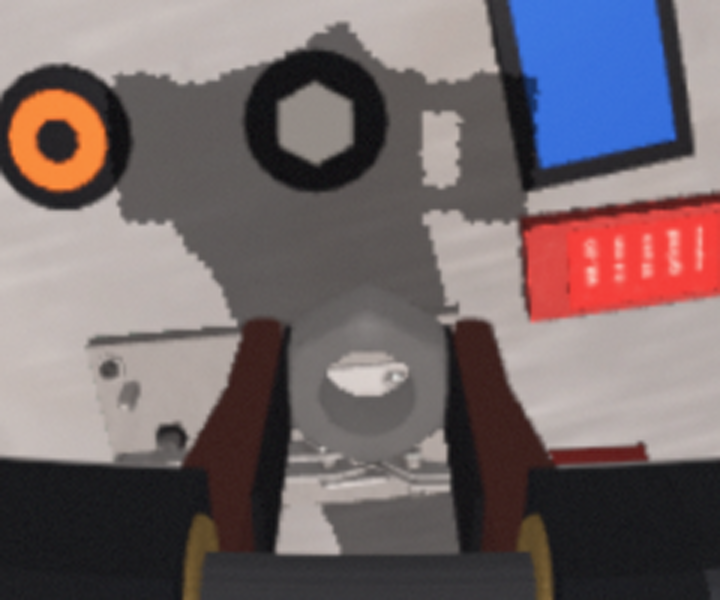

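```bash
python3 - <<'E'
from h import *
s=ld("g2")
print(atz("wrist",200+316/3-.33,130+121/3-.33,.008,s),atz("wrist",200+57/3-.33,130+138/3-.33,.008,s))
E
```

```text
[0.59655262 0.24428396 0.008     ] [0.6176345 0.3529755 0.008    ]
```

Request:
arm_command:
  steps:
    - [0.04,0.13,-0.3,0,0,0]
    - [0.04,0.13,-0.6,0,0,0]
    - [0.04,0.13,-0.8,0,0,0]
    - [0.04,0.13,-1,0,0,0]
    - [0.04,0.13,-1,0,0,0]
    - [0.04,0.13,-1,0,0,0]

```text
time: 11.5
tcp_pos: [0.5995, 0.2451, 0.0712]
orientation: [-0.0, 0.992, -0.123, 0.001]
contact_force: [0.3, 0.5, 0.0]
gripper_width: 0.0292
```

```bash
python3 - <<'E'
from h import *
i=snap("g3");cv2.imwrite("pics/g3c.png",cv2.resize(i[130:330,200:440],None,fx=3,fy=3,interpolation=cv2.INTER_CUBIC))
E
```

```text
11.5 [0.5995 0.2451 0.0712] [-4.000e-04  9.924e-01 -1.228e-01  1.200e-03] [-0.91  0.69  0.68  1.71 -0.52  0.93 -1.85]
```

View pics/g3c.png

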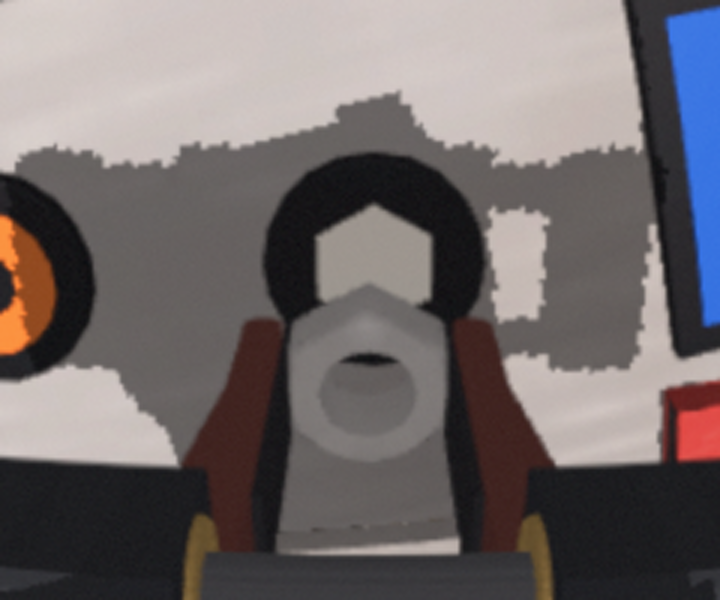

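```bash
cat > s3.py <<'E'
from h import *
def pt(n,a,b,z,s,f=3,o=(200,130)): return atz("wrist",o[0]+a/f-.33,o[1]+b/f-.33,z,s)
def tool(X,s):
    q=s[1];R=Ro.from_quat([q[1],q[2],q[3],q[0]]).as_matrix();return R.T@(np.array(X)-s[0])
E
python3 - <<'E'
from s3 import *
s=ld("g3")
for a,b,h in [(374,203,.0173),(375,152,.03)]:
    X=pt(0,a,b,.008,s);t=np.radians(-14.1);print(X,X[:2]-h*np.array([np.cos(t),np.sin(t)]))
X=pt(0,374.5,265,.008,s);print(X)
for a,b in [(367,460),(368,392)]: print(tool(pt(0,a,b,s[0][2]+.014,s),s))
E
```

```text
[0.6128989  0.24066661 0.008     ] [0.59612012 0.24488115]
[0.62600288 0.23714937 0.008     ] [0.59690672 0.24445782]
[0.59624571 0.24466239 0.008     ]
[-0.01412288 -0.00061497 -0.01403117]
[ 0.00098491 -0.00043769 -0.01399737]
```

Request:
arm_command:
  steps:
    - [-0.035,-0.003,-0.1,0,0,0]
    - [-0.035,-0.003,-0.25,0,0,0]
    - [-0.035,-0.003,-0.35,0,0,0]
    - [-0.035,-0.003,-0.39,0,0,0]
    - [-0.035,-0.003,-0.39,0,0,0]
    - [-0.035,-0.003,-0.39,0,0,0]

```text
time: 12.15
tcp_pos: [0.5931, 0.2456, 0.0111]
orientation: [-0.0, 0.993, -0.122, 0.001]
contact_force: [-0.2, -0.1, -1.8]
gripper_width: 0.0292
```

Request:
arm_command:
  steps:
    - [0,0,-0.005,0,0,0]
    - [0,0,-0.01,0,0,0]
    - [0,0,-0.01,0,0,0]

```text
time: 12.45
tcp_pos: [0.5929, 0.2457, 0.0096]
orientation: [-0.0, 0.993, -0.122, 0.001]
contact_force: [-0.8, 0.2, 4.4]
gripper_width: 0.0294
```

Request:
arm_command:
  steps:
    - [0,0,0.012,0,0,0]
    - [0.009,-0.007,0.012,0,0,0]
    - [0.009,-0.007,0.005,0,0,0]
    - [0.009,-0.007,0,0,0,0]
    - [0.009,-0.007,0,0,0,0]
    - [0.009,-0.007,0,0,0,0]

```text
time: 13.05
tcp_pos: [0.594, 0.2443, 0.0096]
orientation: [-0.0, 0.993, -0.122, 0.0]
contact_force: [-2.5, -1.5, 10.1]
gripper_width: 0.029
```

Request:
arm_command:
  steps:
    - [0,0,0,0,0,0]
    - [0,0,0,0,0,0]
    - [0,0,0,0,0,0]
    - [0,0,0,0,0,0]
    - [0,0,0.05,0,0,0]
    - [0,0,0.3,0,0,0]
    - [0,0,0.6,0,0,0]
    - [0,0,0.9,0,0,0]
    - [-0.3,0,1,0,0,0]
    - [-0.3,0,1,0,0,0]
    - [-0.3,0,1,0,0,0]
  fingers: 60

```text
time: 14.15
tcp_pos: [0.5482, 0.2453, 0.1595]
orientation: [-0.001, 0.993, -0.121, 0.0]
contact_force: [0.0, -0.3, -0.3]
gripper_width: 0.0528
```

```bash
python3 - <<'E'
from h import *
i=snap("g4");cv2.imwrite("pics/g4c.png",cv2.resize(i[110:250,240:400],None,fx=4,fy=4,interpolation=cv2.INTER_CUBIC))
E
```

```text
14.15 [0.5482 0.2453 0.1595] [-9.000e-04  9.926e-01 -1.214e-01  2.000e-04] [-1.05  0.51  0.77  1.76 -0.41  1.03 -1.94]
```

View pics/g4c.png

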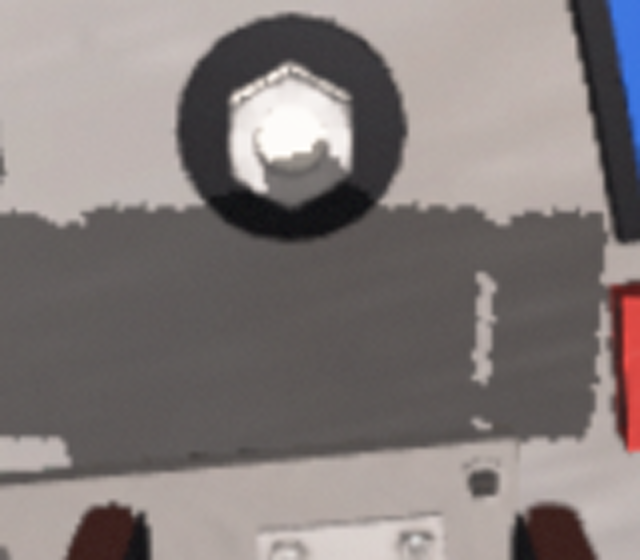

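```bash
python3 - <<'E'
from s3 import *
s=ld("g4")
P=lambda a,b,z:atz("wrist",240+a/4-.4,110+b/4-.4,z,s)
t=np.radians(-14);d=np.array([np.cos(t),np.sin(t)])
print("stand",(P(292,14,.008)+P(292,240,.008))/2,(P(178,127,.008)+P(406,127,.008))/2)
print("nut near",P(290,208,.024)[:2]+d*.0173,"far bottom",P(290,62,.008)[:2]-d*.0173,"sides",(P(229,140,.024)+P(353,140,.024))/2, "hole",P(292,137,.024))
E
```

```text
stand [0.59609823 0.24449401 0.008     ] [0.59658993 0.2444311  0.008     ]
nut near [0.59543526 0.24469178] far bottom [0.59604685 0.24494401] sides [0.59509638 0.24446227 0.024     ] hole [0.59570589 0.24402955 0.024     ]
```

Request:
arm_command:
  steps:
    - [0.05,-0.1,0.3,0,0,0]
    - [0.1,-0.3,0.6,0,0,0]
    - [0.1,-0.6,1,0,0,0]
    - [0.1,-0.8,1,0,0,0]

```text
time: 14.6
tcp_pos: [0.5654, 0.1276, 0.3094]
orientation: [-0.0, 0.993, -0.121, 0.001]
contact_force: [0.6, 0.0, -0.4]
gripper_width: 0.0529
```

Request:
arm_command:
  steps:
    - [0,-0.33,0.1,0,0,0]
    - [0,-0.66,0.2,0,0,0]
    - [0,-1,0.2,0,0,0]

```text
time: 14.9
tcp_pos: [0.5648, -0.0207, 0.3385]
orientation: [0.0, 0.993, -0.122, 0.001]
contact_force: [1.1, 0.4, 0.0]
gripper_width: 0.0525
```

Request:
arm_command:
  steps:
    - [0,-0.33,0,0,0,0]
    - [0,-0.66,0,0,0,0]
    - [0,-1,0,0,0,0]

```text
time: 15.2
tcp_pos: [0.5639, -0.1698, 0.3367]
orientation: [0.0, 0.993, -0.122, -0.0]
contact_force: [1.2, 0.6, 0.9]
gripper_width: 0.0524
```

Request:
arm_command:
  steps:
    - [0,-0.33,0,0,0,0]
    - [0,-0.66,0,0,0,0]
    - [0,-0.98,-0.3,0,0,0]
    - [0,-0.98,-0.6,0,0,0]
    - [0,-0.98,-0.95,0,0,0]
    - [0,-0.98,-0.95,0,0,0]
    - [0,-0.98,-0.95,0,0,0]

```text
time: 15.9
tcp_pos: [0.5631, -0.3144, 0.1931]
orientation: [-0.0, 0.992, -0.122, -0.002]
contact_force: [-0.9, -0.5, 0.5]
gripper_width: 0.053
```

```bash
python3 - <<'E'
from h import *
i=snap("r1");cv2.imwrite("pics/r1c.png",cv2.resize(i[110:250,240:400],None,fx=4,fy=4,interpolation=cv2.INTER_CUBIC))
E
```

```text
15.9 [ 0.5631 -0.3144  0.1931] [-0.      0.9925 -0.1223 -0.002 ] [-0.13  0.59  0.85  1.61 -0.47  1.17 -0.98]
```

View pics/r1c.png

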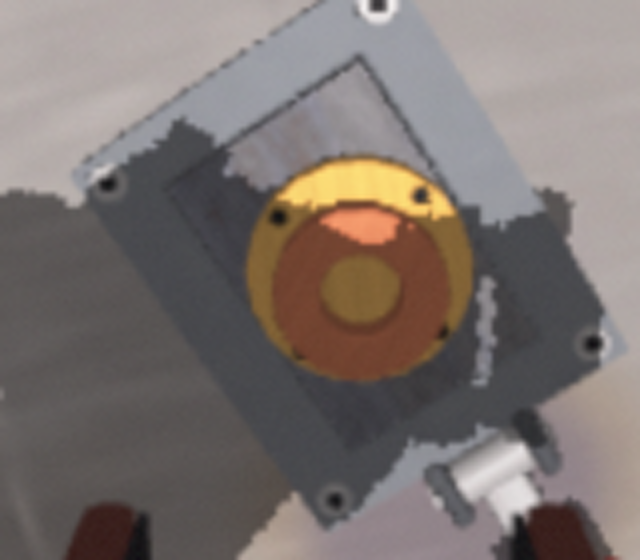

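```bash
python3 - <<'E'
from s3 import *
s=ld("r1")
P=lambda a,b,z:atz("wrist",240+a/4-.4,110+b/4-.4,z,s)
print("ring",P(361.5,292,.069),np.linalg.norm(P(272,292,.069)-P(451,292,.069)));print("disc",P(360,270,.055),np.linalg.norm(P(247,270,.055)-P(473,270,.055)))
print(P(361,382,.069)+.022*np.array([np.cos(-.245),np.sin(-.245),0]))
print((P(280,217,.055)+P(444,332,.055))/2,(P(421,195,.055)+P(299,354,.055))/2)
E
```

```text
ring [ 0.57083136 -0.32350798  0.069     ] 0.043374916833420665
disc [ 0.5728781  -0.32396513  0.055     ] 0.057183735655328666
[ 0.56987113 -0.32333153  0.069     ]
[ 0.57139819 -0.32443552  0.055     ] [ 0.57151522 -0.32338819  0.055     ]
```

Request:
arm_command:
  steps:
    - [0.05,-0.057,-0.2,0,0,0]
    - [0.05,-0.057,-0.45,0,0,0]
    - [0.05,-0.057,-0.65,0,0,0]
    - [0.05,-0.057,-0.78,0,0,0]
    - [0.05,-0.057,-0.84,0,0,0]
    - [0.05,-0.057,-0.84,0,0,0]
    - [0.05,-0.057,-0.84,0,0,0]
  fingers: 68

```text
time: 16.65
tcp_pos: [0.5725, -0.3235, 0.0708]
orientation: [0.001, 0.993, -0.122, 0.001]
contact_force: [0.4, 0.2, -0.4]
gripper_width: 0.0596
```

```bash
python3 - <<'E'
from h import *
i=snap("r2");cv2.imwrite("pics/r2c.png",cv2.resize(i[130:330,200:440],None,fx=3,fy=3,interpolation=cv2.INTER_CUBIC));print(get_state()["contact_force"])
E
```

```text
16.65 [ 0.5725 -0.3235  0.0708] [ 5.000e-04  9.926e-01 -1.218e-01  1.400e-03] [-0.05  0.73  0.76  1.69 -0.59  0.96 -0.89]
[ 0.61467922 -0.28867243 -0.41608823]
```

View pics/r2c.png

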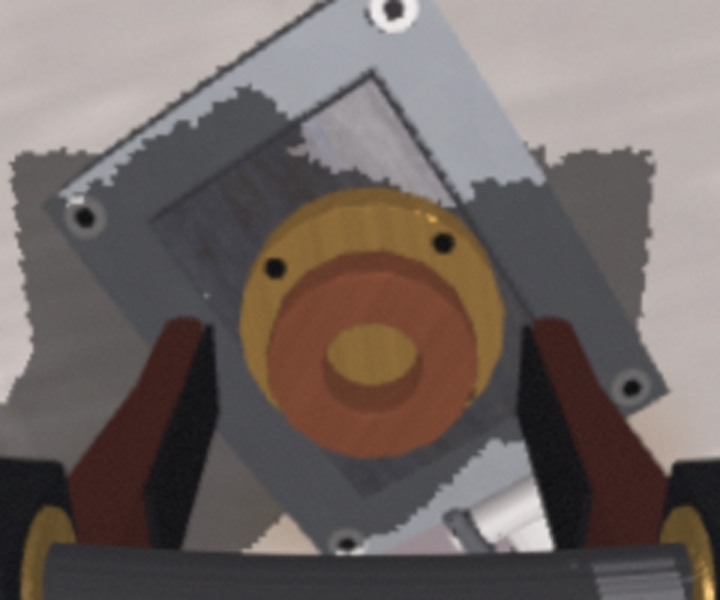

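Request:
arm_command:
  steps:
    - [-0.007,0,-0.04,0,0,0]
    - [-0.007,0,-0.07,0,0,0]
    - [-0.007,0,-0.088,0,0,0]
    - [-0.007,0,-0.088,0,0,0]
    - [-0.007,0,-0.088,0,0,0]

```text
time: 17.2
tcp_pos: [0.57, -0.3229, 0.0553]
orientation: [0.0, 0.993, -0.122, -0.0]
contact_force: [0.3, 0.6, 0.9]
gripper_width: 0.0597
```

Request:
arm_command:
  steps:
    - [0,0,0,0,0,0]
    - [0,0,0,0,0,0]
    - [0,0,0,0,0,0]
    - [0,0,0,0,0,0]
    - [0,0,0,0,0,0]
  fingers: 30

```text
time: 17.7
tcp_pos: [0.5701, -0.323, 0.0555]
orientation: [0.0, 0.993, -0.122, 0.0]
contact_force: [-0.8, -1.0, 0.4]
gripper_width: 0.0428
```

Request:
arm_command:
  steps:
    - [0,0,0.1,0,0,0]
    - [0,0,0.35,0,0,0]
    - [0,0,0.65,0,0,0]
    - [0,0,1,0,0,0]

```text
time: 18.1
tcp_pos: [0.5692, -0.3225, 0.2045]
orientation: [-0.0, 0.992, -0.122, -0.001]
contact_force: [1.1, -0.6, -1.8]
gripper_width: 0.0426
```

Request:
arm_command:
  steps:
    - [0,0.1,0.3,0,0,0]
    - [0,0.3,0.6,0,0,0]
    - [0,0.5,0.9,0,0,0]
    - [0,0.7,1,0,0,0]
    - [0,0.9,1,0,0,0]

```text
time: 18.6
tcp_pos: [0.5706, -0.1876, 0.3573]
orientation: [-0.0, 0.992, -0.122, 0.003]
contact_force: [0.7, -0.0, -1.4]
gripper_width: 0.0428
```

```bash
python3 - <<'E'
from h import *
i=snap("r3");cv2.imwrite("pics/r3c.png",cv2.resize(i[130:330,200:440],None,fx=3,fy=3,interpolation=cv2.INTER_CUBIC));print(get_state()["contact_force"],get_state()["gripper_width"])
E
```

```text
18.6 [ 0.5706 -0.1876  0.3573] [-1.000e-04  9.925e-01 -1.224e-01  2.900e-03] [-0.43  0.38  0.96  1.5  -0.31  1.42 -1.28]
[ 2.25943066  2.05956816 -2.08850471] 0.04246632398169186
```

View pics/r3c.png

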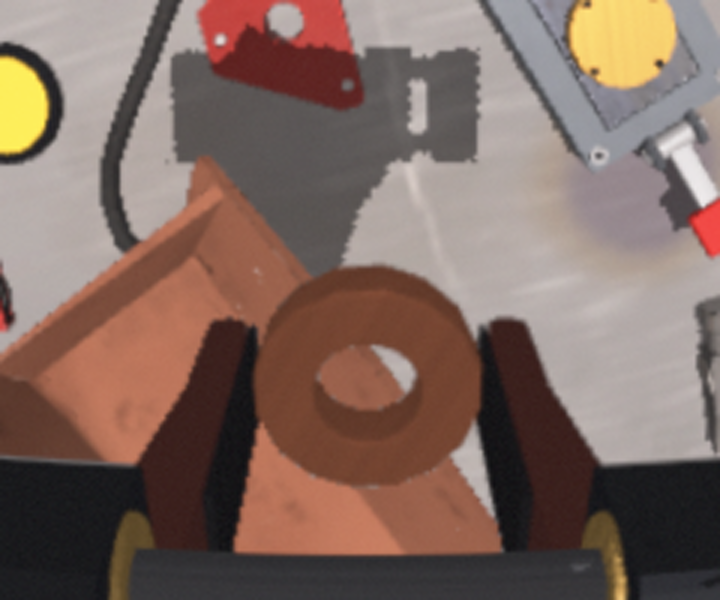

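```bash
python3 - <<'E'
from s3 import *
s=ld("r3")
for a,b in [(368,487),(254,378),(482,378),(368,378)]: print(tool(pt(0,a,b,s[0][2]+.0135,s),s).round(4))
E
```

```text
[-0.0208 -0.0004 -0.0136]
[ 0.0035 -0.0216 -0.0135]
[ 0.0035  0.0208 -0.0135]
[ 0.0037 -0.0004 -0.0135]
```

Request:
arm_command:
  steps:
    - [0,0.33,0,0,0,0]
    - [0.05,0.66,0,0,0,0]
    - [0.1,1,0,0,0,0]

```text
time: 18.95
tcp_pos: [0.5842, -0.0384, 0.3538]
orientation: [-0.0, 0.992, -0.123, 0.0]
contact_force: [0.1, 0.4, -1.5]
gripper_width: 0.0425
```

Request:
arm_command:
  steps:
    - [0,0.33,0,0,0,0]
    - [0.05,0.66,0,0,0,0]
    - [0.1,1,0,0,0,0]

```text
time: 19.25
tcp_pos: [0.5991, 0.1106, 0.3538]
orientation: [-0.0, 0.992, -0.122, 0.0]
contact_force: [0.9, -0.3, -1.3]
gripper_width: 0.0431
```

Request:
arm_command:
  steps:
    - [0,0.33,0,0,0,0]
    - [0.05,0.66,0,0,0,0]
    - [0.1,1,-0.3,0,0,0]
    - [0.1,1,-0.6,0,0,0]
    - [0.1,1,-1,0,0,0]
    - [0.1,1,-1,0,0,0]
    - [0.1,1,-1,0,0,0]

```text
time: 19.95
tcp_pos: [0.6124, 0.2586, 0.1998]
orientation: [0.002, 0.993, -0.122, -0.003]
contact_force: [-0.7, -0.3, -1.4]
gripper_width: 0.0423
```

```bash
python3 - <<'E'
from h import *
i=snap("r4");cv2.imwrite("pics/r4c.png",cv2.resize(i[80:320,160:440],None,fx=2.5,fy=2.5,interpolation=cv2.INTER_CUBIC))
E
```

```text
19.95 [0.6124 0.2586 0.1998] [ 0.0018  0.9925 -0.122  -0.0025] [-0.99  0.6   0.81  1.54 -0.45  1.2  -1.91]
```

View pics/r4c.png

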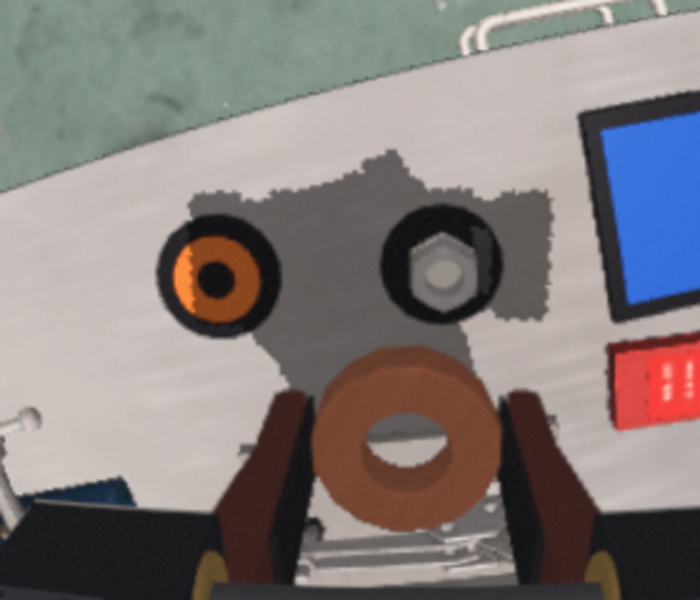

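```bash
python3 - <<'E'
from s3 import *
s=ld("r4")
print(pt(0,217,279,.008,s,2.5,(160,80)),pt(0,220,276,.008,s,2.5,(160,80)))
E
```

```text
[0.61682596 0.35294452 0.008     ] [0.61790591 0.35099051 0.008     ]
```

Request:
arm_command:
  steps:
    - [0.02,0.3,0,0,0,0]
    - [0.02,0.6,-0.2,0,0,0]
    - [0.02,0.63,-0.5,0,0,0]
    - [0.02,0.63,-0.75,0,0,0]
    - [0.02,0.63,-0.9,0,0,0]
    - [0.02,0.63,-0.9,0,0,0]
    - [0.02,0.63,-0.9,0,0,0]

```text
time: 20.7
tcp_pos: [0.6192, 0.3536, 0.0705]
orientation: [-0.001, 0.993, -0.122, 0.001]
contact_force: [-0.1, 0.2, -2.2]
gripper_width: 0.0428
```

```bash
python3 - <<'E'
from h import *
i=snap("r5");cv2.imwrite("pics/r5c.png",cv2.resize(i[130:330,200:440],None,fx=3,fy=3,interpolation=cv2.INTER_CUBIC))
E
```

```text
20.7 [0.6192 0.3536 0.0705] [-7.000e-04  9.925e-01 -1.222e-01  1.200e-03] [-1.01  0.8   0.71  1.53 -0.57  1.03 -1.97]
```

View pics/r5c.png

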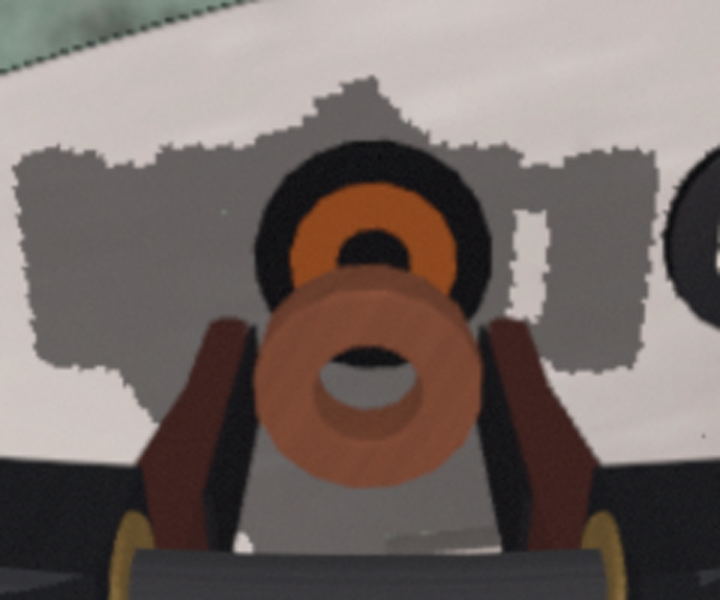

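```bash
python3 - <<'E'
from s3 import *
s=ld("r5");d=np.array([np.cos(-.244),np.sin(-.244)])
print(pt(0,373.5,183,.008,s)[:2]-.022*d,pt(0,373,140,.008,s)[:2]-.032*d)
for a,b in [(368,488),(254,378),(482,378)]: print(tool(pt(0,a,b,s[0][2]+.0135,s),s).round(4))
E
```

```text
[0.61669446 0.35331834] [0.6179852  0.35314489]
[-0.0211 -0.0004 -0.0135]
[ 0.0035 -0.0217 -0.0135]
[ 0.0035  0.0208 -0.0135]
```

Request:
arm_command:
  steps:
    - [-0.02,-0.003,-0.1,0,0,0]
    - [-0.02,-0.003,-0.25,0,0,0]
    - [-0.02,-0.003,-0.35,0,0,0]
    - [-0.02,-0.003,-0.39,0,0,0]
    - [-0.02,-0.003,-0.39,0,0,0]
    - [-0.02,-0.003,-0.39,0,0,0]
    - [-0.02,-0.003,-0.39,0,0,0]

```text
time: 21.45
tcp_pos: [0.6151, 0.3531, 0.01]
orientation: [-0.0, 0.993, -0.122, 0.0]
contact_force: [0.3, 0.9, -2.4]
gripper_width: 0.0426
```

Request:
arm_command:
  steps:
    - [0.005,0,0,0,0,0]
    - [0.005,0,-0.006,0,0,0]
    - [0.005,0,-0.012,0,0,0]
    - [0.005,0,-0.012,0,0,0]

```text
time: 21.85
tcp_pos: [0.6156, 0.3531, 0.0081]
orientation: [-0.0, 0.993, -0.122, 0.0]
contact_force: [-1.0, -0.7, 2.8]
gripper_width: 0.0428
```

Contact; release.

Request:
arm_command:
  steps:
    - [0,0,0,0,0,0]
    - [0,0,0,0,0,0]
    - [0,0,0,0,0,0]
    - [0,0,0,0,0,0]
    - [0,0,0.05,0,0,0]
    - [0,0,0.3,0,0,0]
    - [0,0,0.6,0,0,0]
    - [-0.2,0,0.9,0,0,0]
    - [-0.3,0,1,0,0,0]
    - [-0.3,0,1,0,0,0]
    - [-0.3,0,1,0,0,0]
  fingers: 72

```text
time: 22.95
tcp_pos: [0.5703, 0.3535, 0.1581]
orientation: [-0.001, 0.993, -0.122, 0.0]
contact_force: [0.3, 0.0, 0.4]
gripper_width: 0.0633
```

```bash
python3 - <<'E'
from h import *
i=snap("r6");cv2.imwrite("pics/r6c.png",cv2.resize(i[110:250,240:400],None,fx=4,fy=4,interpolation=cv2.INTER_CUBIC))
E
```

```text
22.95 [0.5703 0.3535 0.1581] [-6.000e-04  9.926e-01 -1.217e-01  2.000e-04] [-1.12  0.65  0.78  1.58 -0.49  1.12 -2.04]
```

View pics/r6c.png

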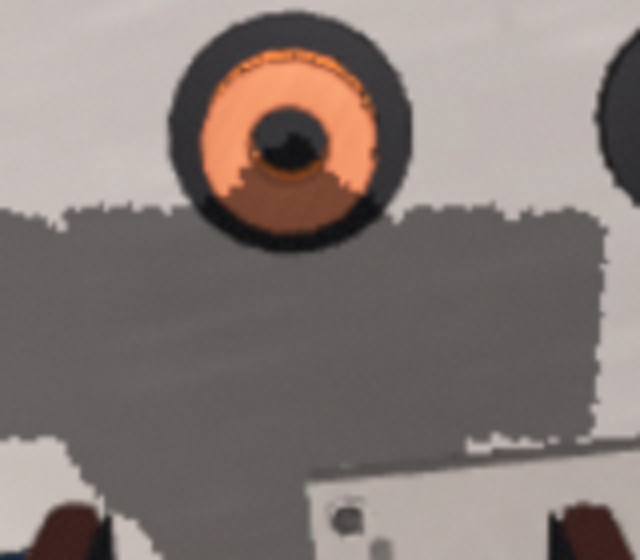

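```bash
python3 - <<'E'
from s3 import *
s=ld("r6")
P=lambda a,b,z:atz("wrist",240+a/4-.4,110+b/4-.4,z,s)
d=np.array([np.cos(-.244),np.sin(-.244)])
print((P(290,11,.008)+P(290,252,.008))/2,P(289,236,.022)[:2]+.022*d,P(289,48,.008)[:2]-.022*d,(P(200,147,.022)+P(378,147,.022))/2)
E
```

```text
[0.61735489 0.35330519 0.008     ] [0.61523773 0.35372545] [0.61726653 0.35345331] [0.61567443 0.35352365 0.022     ]
```

Request:
arm_command:
  steps:
    - [0,-0.1,0.3,0,0,0.03]
    - [0,-0.3,0.6,0,0,0.07]
    - [0,-0.6,1,0,0,0.11]
    - [0,-0.9,1,0,0,0.15]
  fingers: 100

```text
time: 23.4
tcp_pos: [0.5717, 0.2343, 0.3037]
orientation: [-0.0, 0.993, 0.117, 0.001]
contact_force: [0.8, 0.0, 0.0]
gripper_width: 0.0872
```

Request:
arm_command:
  steps:
    - [0,-0.33,0.2,0,0,0.02]
    - [0,-0.66,0.2,0,0,0.038]
    - [0,-1,0.2,0,0,0.038]

```text
time: 23.7
tcp_pos: [0.5708, 0.0887, 0.3317]
orientation: [0.0, 0.985, 0.173, 0.0]
contact_force: [1.5, -1.0, -0.5]
gripper_width: 0.0878
```

Request:
arm_command:
  steps:
    - [0,-0.33,0,0,0,0]
    - [0,-0.66,0,0,0,0]
    - [0,-1,0,0,0,0]

```text
time: 24.0
tcp_pos: [0.5702, -0.0604, 0.3307]
orientation: [0.0, 0.985, 0.172, -0.001]
contact_force: [0.9, 0.5, 0.0]
gripper_width: 0.0879
```

Request:
arm_command:
  steps:
    - [0,-0.33,0,0,0,0]
    - [0,-0.66,0,0,0,0]
    - [0,-1,0,0,0,0]

```text
time: 24.3
tcp_pos: [0.5702, -0.2094, 0.3304]
orientation: [0.0, 0.985, 0.172, -0.001]
contact_force: [0.3, 0.5, 0.9]
gripper_width: 0.088
```

Request:
arm_command:
  steps:
    - [0,-0.33,0,0,0,0]
    - [0,-0.61,-0.2,0,0,0]
    - [0,-0.61,-0.5,0,0,0]
    - [0,-0.61,-0.8,0,0,0]
    - [0,-0.61,-0.95,0,0,0]
    - [0,-0.61,-0.95,0,0,0]
    - [0,-0.61,-0.95,0,0,0]

```text
time: 25.0
tcp_pos: [0.5702, -0.2994, 0.1888]
orientation: [0.0, 0.985, 0.172, -0.001]
contact_force: [-0.7, -1.5, 0.3]
gripper_width: 0.0879
```

```bash
python3 - <<'E'
from h import *
i=snap("d1");cv2.imwrite("pics/d1c.png",cv2.resize(i[110:250,240:400],None,fx=4,fy=4,interpolation=cv2.INTER_CUBIC))
E
```

```text
25.0 [ 0.5702 -0.2994  0.1888] [ 1.000e-04  9.852e-01  1.717e-01 -9.000e-04] [-0.12  0.57  0.8   1.62 -0.44  1.14 -0.44]
```

View pics/d1c.png

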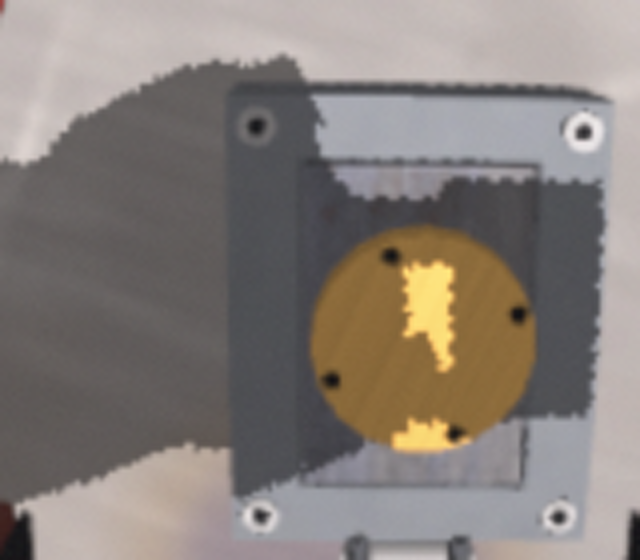

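```bash
python3 - <<'E'
from s3 import *
s=ld("d1")
P=lambda a,b,z:atz("wrist",240+a/4-.4,110+b/4-.4,z,s)
print((P(391,256,.055)+P(454,434,.055))/2,(P(518,315,.055)+P(331,380,.055))/2)
S=[P(257,125,.04),P(585,131,.04),P(560,516,.04),P(262,516,.04)];print(sum(S)/4)
l=S[0]+S[1]-S[2]-S[3];w=S[1]+S[2]-S[0]-S[3];print(np.degrees(np.arctan2(l[1],l[0])),np.degrees(np.arctan2(w[1],w[0]))+90)
E
```

```text
[ 0.57184665 -0.32351788  0.055     ] [ 0.57178649 -0.32377772  0.055     ]
[ 0.57171731 -0.32313956  0.04      ]
19.49197548307436 19.39823545645895
```

Request:
arm_command:
  steps:
    - [0.005,-0.16,-0.2,0,0,0]
    - [0.005,-0.16,-0.45,0,0,0]
    - [0.005,-0.16,-0.65,0,0,0]
    - [0.005,-0.16,-0.8,0,0,0]
    - [0.005,-0.16,-0.88,0,0,0]
    - [0.005,-0.16,-0.88,0,0,0]
    - [0.005,-0.16,-0.88,0,0,0]
    - [0.005,-0.16,-0.88,0,0,0]

```text
time: 25.85
tcp_pos: [0.5721, -0.3233, 0.0591]
orientation: [0.001, 0.985, 0.172, 0.001]
contact_force: [-0.1, -0.2, 0.1]
gripper_width: 0.0877
```

```bash
python3 - <<'E'
from h import *
i=snap("d2");cv2.imwrite("pics/d2c.png",cv2.resize(i[130:330,200:440],None,fx=3,fy=3,interpolation=cv2.INTER_CUBIC));print(get_state()["contact_force"])
E
```

```text
25.85 [ 0.5721 -0.3233  0.0591] [8.000e-04 9.851e-01 1.721e-01 1.100e-03] [-0.02  0.72  0.7   1.69 -0.56  0.93 -0.33]
[ 0.28611893 -0.87933733 -0.26293029]
```

View pics/d2c.png

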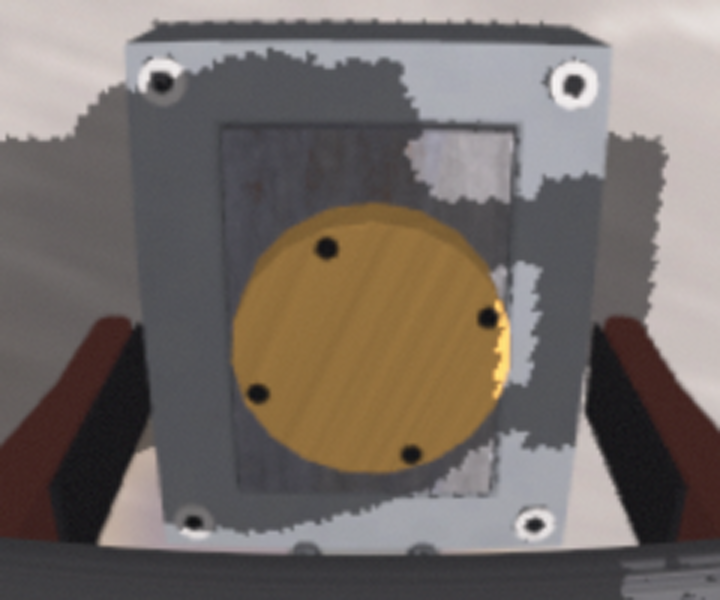

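Request:
arm_command:
  steps:
    - [0,0,-0.04,0,0,0]
    - [0,0,-0.07,0,0,0]
    - [0,0,-0.093,0,0,0]
    - [0,0,-0.093,0,0,0]
    - [0,0,-0.093,0,0,0]

```text
time: 26.4
tcp_pos: [0.571, -0.3226, 0.0431]
orientation: [-0.0, 0.985, 0.172, -0.0]
contact_force: [-0.5, 0.5, 0.1]
gripper_width: 0.0876
```

Request:
arm_command:
  steps:
    - [0,0,0,0,0,0]
    - [0,0,0,0,0,0]
    - [0,0,0,0,0,0]
    - [0,0,0,0,0,0]
    - [0,0,0,0,0,0]
    - [0,0,0,0,0,0]
  fingers: 45

```text
time: 27.0
tcp_pos: [0.5713, -0.3229, 0.0434]
orientation: [0.0, 0.985, 0.172, 0.0]
contact_force: [0.9, -1.0, -0.4]
gripper_width: 0.0563
```

Request:
arm_command:
  steps:
    - [0,0,0.1,0,0,0]
    - [0,0,0.35,0,0,0]
    - [0,0,0.65,0,0,0]
    - [0,0,1,0,0,0]

```text
time: 27.4
tcp_pos: [0.57, -0.3219, 0.192]
orientation: [-0.001, 0.985, 0.172, -0.001]
contact_force: [0.8, 0.6, -2.7]
gripper_width: 0.0562
```

Request:
arm_command:
  steps:
    - [0,0,0.3,0,0,0]
    - [0,0,0.7,0,0,0]
    - [0,0.3,1,0,0,0]
    - [0,0.6,1,0,0,0]
    - [0,1,1,0,0,0]

```text
time: 27.9
tcp_pos: [0.5707, -0.1932, 0.343]
orientation: [0.001, 0.985, 0.17, 0.002]
contact_force: [1.6, -0.2, -4.0]
gripper_width: 0.0559
```

```bash
python3 - <<'E'
from h import *
i=snap("d3");cv2.imwrite("pics/d3c.png",cv2.resize(i[130:330,200:440],None,fx=3,fy=3,interpolation=cv2.INTER_CUBIC));print(get_state()["contact_force"],get_state()["gripper_width"])
E
```

```text
27.9 [ 0.5707 -0.1932  0.343 ] [6.000e-04 9.854e-01 1.705e-01 1.600e-03] [-0.38  0.37  0.88  1.51 -0.29  1.39 -0.71]
[ 2.57845339  7.15185408 -6.107295  ] 0.055969239532962574
```

View pics/d3c.png

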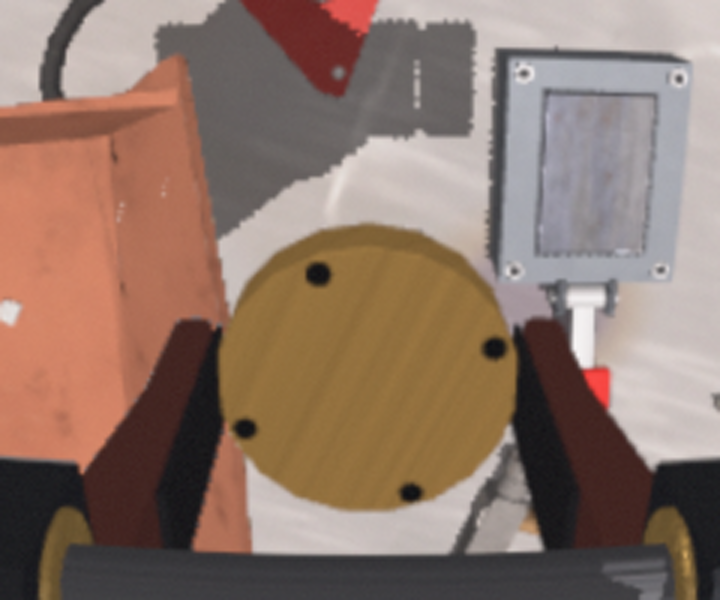

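View pics/d3.png

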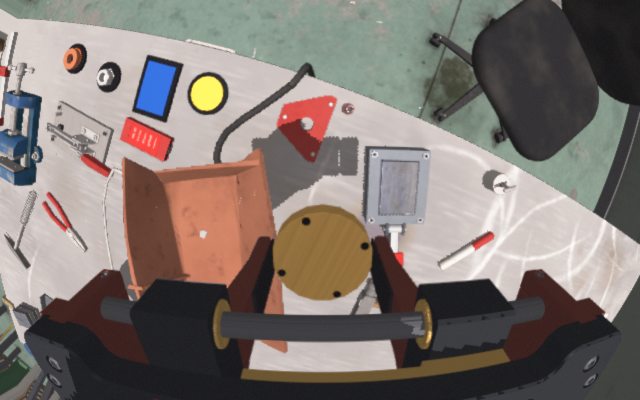

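```bash
python3 - <<'E'
from s3 import *
s=ld("d3");z=s[0][2]+.0116
for A,B in [((318,273),(410,492)),((495,347),(245,428))]: print(tool((pt(0,*A,z,s)+pt(0,*B,z,s))/2,s).round(4))
E
```

```text
[ 0.0005 -0.0004 -0.0116]
[ 0.0005 -0.0002 -0.0116]
```

Request:
arm_command:
  steps:
    - [0.1,0.33,0.1,0,0,0]
    - [0.2,0.66,0.1,0,0,0]
    - [0.28,1,0.1,0,0,0]

```text
time: 28.25
tcp_pos: [0.6111, -0.049, 0.356]
orientation: [-0.0, 0.985, 0.172, 0.0]
contact_force: [1.2, -0.0, -3.0]
gripper_width: 0.056
```

Request:
arm_command:
  steps:
    - [0,0.3,0,0,0,0]
    - [0,0.46,0,0,0,0]
    - [0,0.46,-0.3,0,0,0]
    - [0,0.46,-0.6,0,0,0]
    - [0,0.46,-0.9,0,0,0]
    - [0,0.46,-1,0,0,0]
    - [0,0.46,-1,0,0,0]

```text
time: 28.95
tcp_pos: [0.6099, 0.0186, 0.2036]
orientation: [-0.0, 0.985, 0.172, -0.002]
contact_force: [-0.9, 0.5, -2.5]
gripper_width: 0.0562
```

```bash
python3 - <<'E'
from h import *
i=snap("d4");cv2.imwrite("pics/d4c.png",cv2.resize(i[80:320,160:440],None,fx=2.5,fy=2.5,interpolation=cv2.INTER_CUBIC))
E
```

```text
28.95 [0.6099 0.0186 0.2036] [-0.      0.9851  0.1719 -0.0021] [-0.66  0.49  0.78  1.69 -0.37  1.13 -1.  ]
```

View pics/d4c.png

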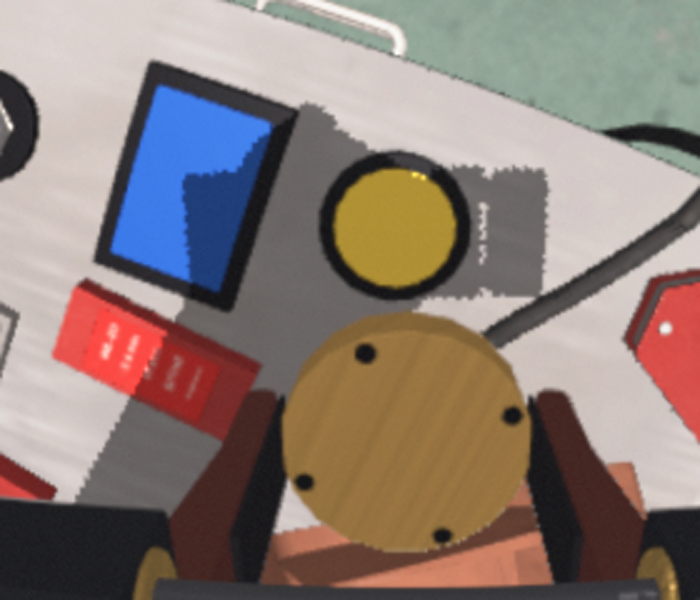

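```bash
python3 - <<'E'
from s3 import *
s=ld("d4");f=2.5;o=(160,80)
print(pt(0,395,227.5,.008,s,f,o),pt(0,395,225.5,.008,s,f,o))
B=[pt(0,a,b,.008,s,f,o) for a,b in [(158,83),(284,121),(229,298),(107,255)]];print(np.round(B,4),sum(B)/4)
O=[pt(0,a,b,.008,s,f,o) for a,b in [(152,62),(299,107),(231,311),(95,262)]];print(np.round(O,4),sum(O)/4)
l=B[0]+B[1]-B[2]-B[3];print(np.degrees(np.arctan2(l[1],l[0])));l=O[0]+O[1]-O[2]-O[3];print(np.degrees(np.arctan2(l[1],l[0])))
E
```

```text
[0.61362518 0.02618719 0.008     ] [0.61454643 0.02651599 0.008     ]
[[0.6433 0.157  0.008 ]
 [0.6446 0.0924 0.008 ]
 [0.5522 0.0923 0.008 ]
 [0.5523 0.1597 0.008 ]] [0.59810223 0.12533919 0.008     ]
[[0.6521 0.163  0.008 ]
 [0.6531 0.0878 0.008 ]
 [0.546  0.0895 0.008 ]
 [0.5465 0.1652 0.008 ]] [0.59942319 0.1263689  0.008     ]
-0.7897091641594696
-1.0352129829342147
```

Request:
arm_command:
  steps:
    - [0.02,0.05,-0.2,0,0,0]
    - [0.02,0.05,-0.45,0,0,0]
    - [0.02,0.05,-0.7,0,0,0]
    - [0.02,0.05,-0.85,0,0,0]
    - [0.02,0.05,-0.88,0,0,0]
    - [0.02,0.05,-0.88,0,0,0]
    - [0.02,0.05,-0.88,0,0,0]

```text
time: 29.7
tcp_pos: [0.6162, 0.0259, 0.0755]
orientation: [0.0, 0.985, 0.172, 0.002]
contact_force: [0.7, -0.2, -3.2]
gripper_width: 0.056
```

```bash
python3 - <<'E'
from h import *
i=snap("d5");cv2.imwrite("pics/d5c.png",cv2.resize(i[130:330,200:440],None,fx=3,fy=3,interpolation=cv2.INTER_CUBIC))
cv2.imwrite("pics/s2.png",grab_frame("scene"))
E
```

```text
29.7 [0.6162 0.0259 0.0755] [1.000e-04 9.851e-01 1.720e-01 1.900e-03] [-0.59  0.63  0.68  1.79 -0.5   0.89 -0.91]
```

View pics/d5c.png

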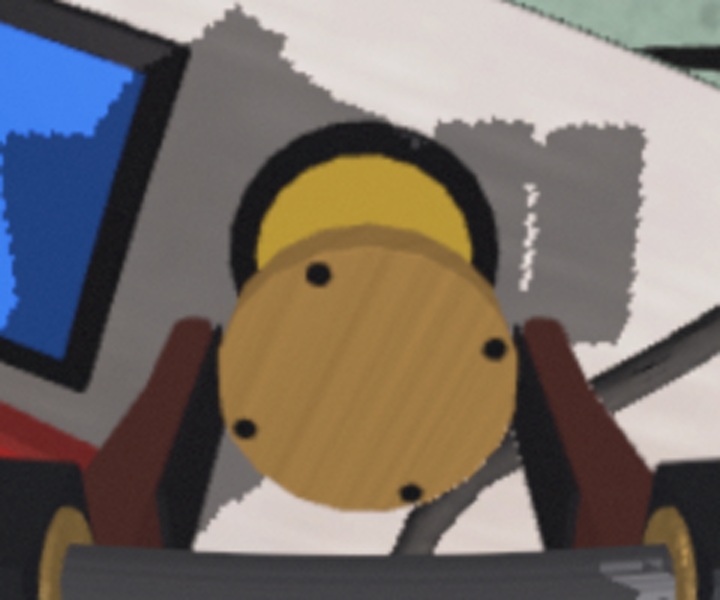

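View pics/s2.png

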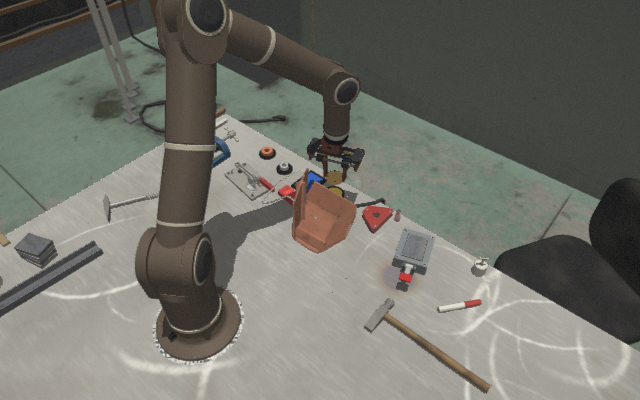

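```bash
python3 - <<'E'
from s3 import *
s=ld("d5");t=2*np.arctan2(.172,.985);d=np.array([np.cos(t),np.sin(t)])
print(pt(0,364.5,154,.008,s)[:2]-.029*d,pt(0,364.5,122,.008,s)[:2]-.037*d)
z=s[0][2]+.0116
for A,B in [((318,274),(410,493)),((495,348),(245,428))]: print(tool((pt(0,*A,z,s)+pt(0,*B,z,s))/2,s).round(4))
E
```

```text
[0.61348506 0.02601755] [0.61393883 0.02618099]
[ 0.0003 -0.0004 -0.0116]
[ 0.0004 -0.0003 -0.0116]
```

Request:
arm_command:
  steps:
    - [-0.015,-0.003,-0.1,0,0,0]
    - [-0.015,-0.003,-0.25,0,0,0]
    - [-0.015,-0.003,-0.36,0,0,0]
    - [-0.015,-0.003,-0.4,0,0,0]
    - [-0.015,-0.003,-0.4,0,0,0]
    - [-0.015,-0.003,-0.4,0,0,0]
    - [-0.015,-0.003,-0.4,0,0,0]

```text
time: 30.5
tcp_pos: [0.6127, 0.0255, 0.0137]
orientation: [0.0, 0.985, 0.172, 0.001]
contact_force: [-0.3, -0.7, -4.0]
gripper_width: 0.0562
```

Request:
arm_command:
  steps:
    - [0.003,0,-0.01,0,0,0]
    - [0.003,0,-0.018,0,0,0]
    - [0.003,0,-0.023,0,0,0]
    - [0.003,0,-0.023,0,0,0]

```text
time: 30.9
tcp_pos: [0.6127, 0.0258, 0.0101]
orientation: [-0.0, 0.985, 0.172, 0.0]
contact_force: [-1.3, 0.4, 2.9]
gripper_width: 0.056
```

Request:
arm_command:
  steps:
    - [0,0,0,0,0,0]
    - [0,0,0,0,0,0]
    - [0,0,0,0,0,0]
    - [0,0,0,0,0,0]
    - [0,0,0,0,0,0]
    - [0,0,0.05,0,0,0]
    - [0,0,0.3,0,0,0]
    - [0,0,0.6,0,0,0]
    - [0,0,0.9,0,0,0]
    - [0,0,1,0,0,0]
    - [0,0,1,0,0,0]
  fingers: 100

```text
time: 32.0
tcp_pos: [0.6139, 0.0256, 0.1623]
orientation: [-0.0, 0.985, 0.172, 0.002]
contact_force: [0.2, 0.6, 0.2]
gripper_width: 0.0876
```

```bash
python3 - <<'E'
from h import *
i=snap("d6");cv2.imwrite("pics/d6c.png",cv2.resize(i[130:270,240:400],None,fx=4,fy=4,interpolation=cv2.INTER_CUBIC))
E
```

```text
32.0 [0.6139 0.0256 0.1623] [-2.000e-04  9.851e-01  1.721e-01  2.400e-03] [-0.65  0.53  0.76  1.73 -0.41  1.05 -0.98]
```

View pics/d6c.png

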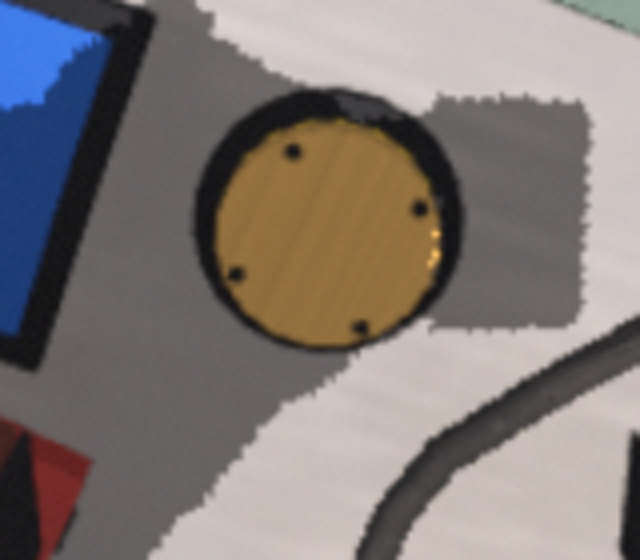

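```bash
python3 - <<'E'
from s3 import *
s=ld("d6")
P=lambda a,b,z:atz("wrist",240+a/4-.4,130+b/4-.4,z,s)
print((P(293,151,.022)+P(361,328,.022))/2,(P(420,208,.022)+P(236,274,.022))/2)
print("stand",(P(328,87,.008)+P(328,351,.008))/2,(P(195,219,.008)+P(464,219,.008))/2)
E
```

```text
[0.61293734 0.02623524 0.022     ] [0.61291612 0.02633998 0.022     ]
stand [0.61417982 0.02662938 0.008     ] [0.61532843 0.02661821 0.008     ]
```

Request:
arm_command:
  steps:
    - [0,0,0.3,0,0,0]
    - [0,0,0.6,0,0,0]
    - [0,0,1,0,0,0]
    - [0,-0.3,1,0,0,0]
    - [0,-0.6,1,0,0,0]
    - [0,-1,1,0,0,0]
  fingers: 0

```text
time: 32.65
tcp_pos: [0.6123, -0.1141, 0.3078]
orientation: [-0.001, 0.985, 0.174, -0.001]
contact_force: [0.3, 0.1, 0.2]
gripper_width: 0.0433
```

Request:
arm_command:
  steps:
    - [0,-0.33,0.2,0,0,0]
    - [-0.2,-0.66,0.2,0,0,0]
    - [-0.4,-1,0.2,0,0,0]

```text
time: 32.95
tcp_pos: [0.5633, -0.2459, 0.3374]
orientation: [-0.0, 0.985, 0.172, -0.001]
contact_force: [0.4, -0.5, -0.2]
gripper_width: 0.0194
```

Request:
arm_command:
  steps:
    - [-0.2,-0.33,0,0,0,0]
    - [-0.4,-0.6,0,0,0,0]
    - [-0.66,-0.6,-0.3,0,0,0]
    - [-0.66,-0.6,-0.6,0,0,0]
    - [-0.66,-0.6,-1,0,0,0]
    - [-0.66,-0.6,-1,0,0,0]
    - [-0.66,-0.6,-1,0,0,0]

```text
time: 33.65
tcp_pos: [0.4638, -0.3332, 0.1866]
orientation: [-0.002, 0.985, 0.172, -0.003]
contact_force: [0.1, 0.6, 0.7]
gripper_width: 0.0005
```

```bash
python3 - <<'E'
from h import *
i=snap("l1");print(get_state()["gripper_width"])
E
```

```text
33.65 [ 0.4638 -0.3332  0.1866] [-0.0015  0.9851  0.1722 -0.0025] [-0.08  0.45  0.84  1.8  -0.38  1.07 -0.33]
0.0005433281885286304
```

View pics/l1.png

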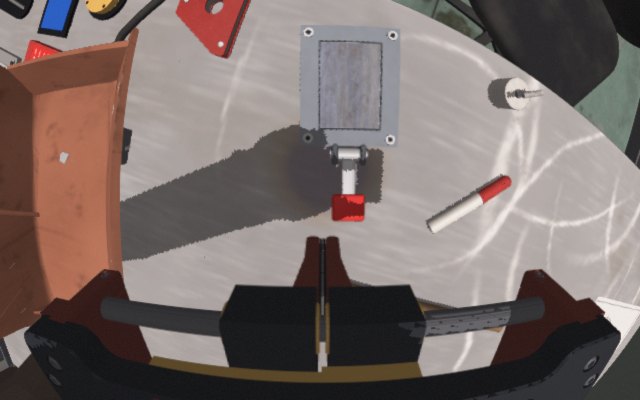

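```bash
python3 - <<'E'
from h import *
s=ld("l1");print(atz("wrist",348,205,.054,s))
i=cv2.imread("pics/l1.png")[185:230,322:376];cv2.imwrite("pics/l1c.png",cv2.resize(i,None,fx=11,fy=11,interpolation=cv2.INTER_CUBIC))
E
```

```text
[ 0.45767824 -0.36254874  0.054     ]
```

View pics/l1c.png

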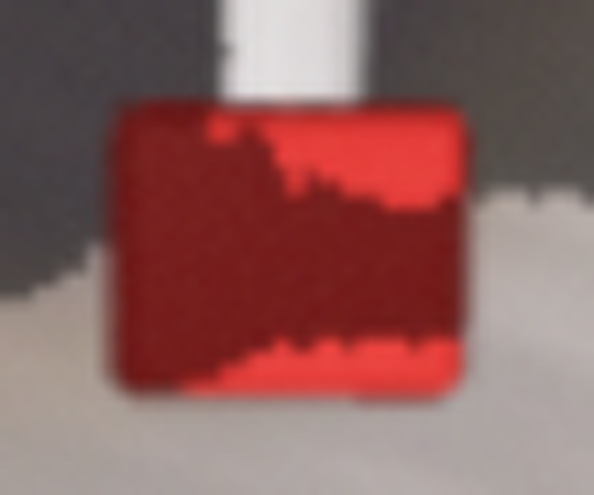

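Request:
arm_command:
  steps:
    - [-0.06,-0.2,-0.1,0,0,0]
    - [-0.06,-0.205,-0.35,0,0,0]
    - [-0.06,-0.205,-0.6,0,0,0]
    - [-0.06,-0.205,-0.75,0,0,0]
    - [-0.06,-0.205,-0.78,0,0,0]
    - [-0.06,-0.205,-0.78,0,0,0]
    - [-0.06,-0.205,-0.78,0,0,0]

```text
time: 34.4
tcp_pos: [0.4573, -0.3662, 0.0743]
orientation: [0.001, 0.985, 0.172, 0.001]
contact_force: [-0.7, -0.7, 0.2]
gripper_width: 0.0005
```

```bash
python3 - <<'E'
from h import *
i=snap("l2");cv2.imwrite("pics/l2c.png",cv2.resize(i[100:340,200:480],None,fx=2.5,fy=2.5,interpolation=cv2.INTER_CUBIC))
E
```

```text
34.4 [ 0.4573 -0.3662  0.0743] [0.0011 0.985  0.1723 0.0011] [ 0.07  0.6   0.73  1.87 -0.52  0.86 -0.16]
```

View pics/l2c.png

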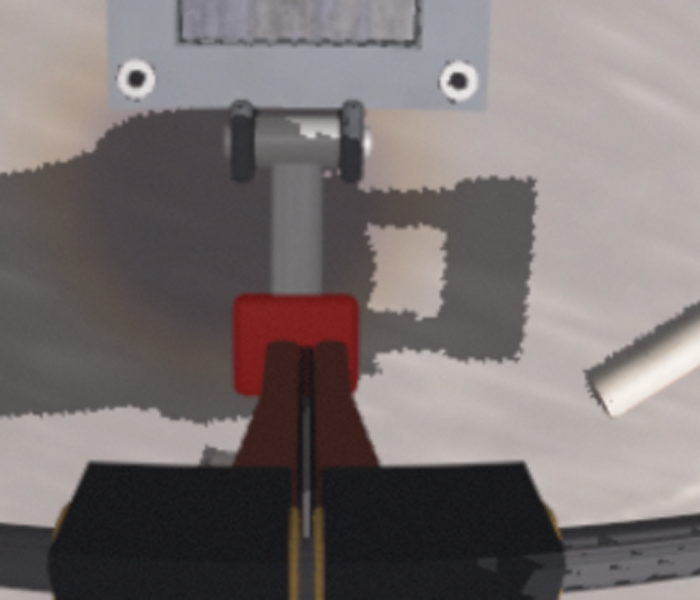

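Request:
arm_command:
  steps:
    - [0,0.015,-0.05,0,0,0]
    - [0,0.015,-0.1,0,0,0]
    - [0,0.015,-0.12,0,0,0]
    - [0,0.015,-0.12,0,0,0]

```text
time: 34.85
tcp_pos: [0.4556, -0.3626, 0.0536]
orientation: [-0.0, 0.985, 0.172, -0.0]
contact_force: [-0.3, 0.3, 0.5]
gripper_width: 0.0005
```

Request:
arm_command:
  steps:
    - [0,0,-0.02,0,0,0]
    - [0,0,-0.04,0,0,0]
    - [0,0,-0.06,0,0,0]
    - [0,0,-0.06,0,0,0]

```text
time: 35.25
tcp_pos: [0.4552, -0.3637, 0.0453]
orientation: [0.0, 0.985, 0.172, -0.0]
contact_force: [-1.4, -0.8, 2.0]
gripper_width: 0.0007
```

Request:
arm_command:
  steps:
    - [0,0,-0.02,0,0,0]
    - [0,0,-0.04,0,0,0]
    - [0,0,-0.06,0,0,0]
    - [0,0,-0.06,0,0,0]

```text
time: 35.65
tcp_pos: [0.455, -0.364, 0.0363]
orientation: [0.0, 0.985, 0.171, -0.0]
contact_force: [-0.7, -0.2, 2.0]
gripper_width: 0.0004
```

Request:
arm_command:
  steps:
    - [0,0,-0.01,0,0,0]
    - [0,0,-0.02,0,0,0]
    - [0,0,-0.03,0,0,0]
    - [0,0,-0.03,0,0,0]

```text
time: 36.05
tcp_pos: [0.455, -0.364, 0.0321]
orientation: [0.0, 0.985, 0.172, -0.0]
contact_force: [-4.3, -1.9, 6.0]
gripper_width: 0.0002
```

Request:
arm_command:
  steps:
    - [0,0,-0.01,0,0,0]
    - [0,0,-0.02,0,0,0]
    - [0,0,-0.02,0,0,0]

```text
time: 36.35
tcp_pos: [0.455, -0.364, 0.0291]
orientation: [0.0, 0.985, 0.172, -0.0]
contact_force: [-4.3, -1.6, 7.2]
gripper_width: 0.0004
```

Request:
arm_command:
  steps:
    - [0,0,-0.01,0,0,0]
    - [0,0,-0.02,0,0,0]
    - [0,0,-0.02,0,0,0]

```text
time: 36.65
tcp_pos: [0.4551, -0.3642, 0.0272]
orientation: [0.0, 0.985, 0.171, 0.0]
contact_force: [-7.4, 1.7, 19.8]
gripper_width: 0.0007
```

```bash
python3 - <<'E'
from h import *
i=snap("l3");cv2.imwrite("pics/l3c.png",cv2.resize(i[50:320,180:460],None,fx=2.2,fy=2.2,interpolation=cv2.INTER_CUBIC));print(get_state()["contact_force"])
E
```

```text
36.65 [ 0.4551 -0.3642  0.0272] [3.000e-04 9.852e-01 1.714e-01 1.000e-04] [ 0.11  0.66  0.68  1.9  -0.58  0.78 -0.12]
[-8.30021325  1.19835074 19.01402   ]
```

View pics/l3c.png

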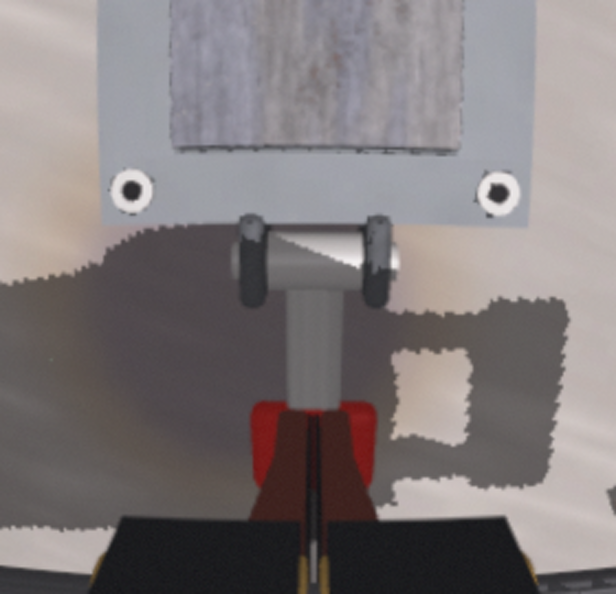

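Request:
arm_command:
  steps:
    - [0,0,-0.006,0,0,0]
    - [0,0,-0.006,0,0,0]
    - [0,0,-0.006,0,0,0]

```text
time: 37.0
tcp_pos: [0.4551, -0.3641, 0.0269]
orientation: [0.0, 0.985, 0.171, 0.0]
contact_force: [-10.2, 2.5, 26.0]
gripper_width: 0.0005
```

Request:
arm_command:
  steps:
    - [0,0,0.05,0,0,0]
    - [0,0,0.2,0,0,0]
    - [0.05,0,0.5,0,0,0]
    - [0.3,0.1,0.8,0,0,0]
    - [0.6,0.2,1,0,0,0]
    - [0.6,0.2,1,0,0,0]
    - [0.6,0.2,1,0,0,0]
  fingers: 100

```text
time: 37.7
tcp_pos: [0.5494, -0.3312, 0.1759]
orientation: [0.001, 0.985, 0.174, 0.001]
contact_force: [-0.3, -0.6, -0.4]
gripper_width: 0.0531
```

```bash
python3 - <<'E'
from h import *
i=snap("p1");cv2.imwrite("pics/p1c.png",cv2.resize(i[80:280,220:440],None,fx=3,fy=3,interpolation=cv2.INTER_CUBIC));print(get_state()["contact_force"])
E
```

```text
37.7 [ 0.5494 -0.3312  0.1759] [6.000e-04 9.847e-01 1.745e-01 1.500e-03] [-0.06  0.58  0.8   1.64 -0.45  1.11 -0.36]
[-0.65371081  0.34354846 -1.11573121]
```

View pics/p1c.png

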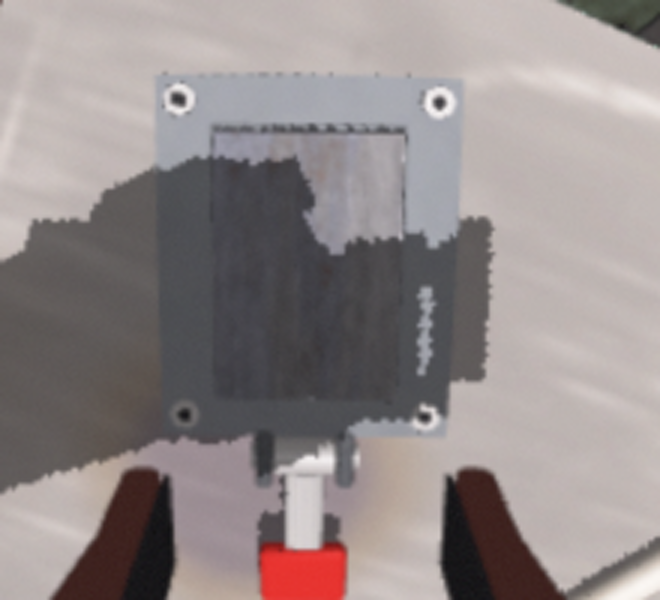

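```bash
python3 - <<'E'
from s3 import *
s=ld("p1");f=3;o=(220,80)
for z in (.041,.053):
    C=[pt(0,a,b,z,s,f,o) for a,b in [(212,132),(407,133),(400,404),(213,401)]]
    n=np.linalg.norm;print(z,n(C[0]-C[1]),n(C[1]-C[2]),n(C[2]-C[3]),n(C[3]-C[0]),sum(C)/4)
    l=C[0]+C[1]-C[2]-C[3];print(np.degrees(np.arctan2(l[1],l[0])))
C=[pt(0,a,b,.04,s,f,o) for a,b in [(178,99),(440,102),(425,417),(186,414)]];l=C[0]+C[1]-C[2]-C[3];print(sum(C)/4,np.degrees(np.arctan2(l[1],l[0])))
E
```

```text
0.041 0.06292658044471491 0.09275660903575457 0.0647450865725975 0.09195506286796075 [ 0.56907727 -0.32408835  0.041     ]
19.533940216962936
0.053 0.06042092892768121 0.08906316603435824 0.06216702459553451 0.08829353635331928 [ 0.57143863 -0.32320083  0.053     ]
19.53394021696292
[ 0.57153923 -0.32292002  0.04      ] 19.517526737170222
```

Request:
arm_command:
  steps:
    - [0.14,0.05,0,0,0,0]
    - [0.145,0.053,-0.2,0,0,0]
    - [0.145,0.053,-0.45,0,0,0]
    - [0.145,0.053,-0.65,0,0,0]
    - [0.145,0.053,-0.76,0,0,0]
    - [0.145,0.053,-0.79,0,0,0]
    - [0.145,0.053,-0.79,0,0,0]
    - [0.145,0.053,-0.79,0,0,0]
  fingers: 100

```text
time: 38.55
tcp_pos: [0.5681, -0.3259, 0.0576]
orientation: [0.001, 0.985, 0.172, 0.001]
contact_force: [-0.9, -0.4, 0.4]
gripper_width: 0.0877
```

```bash
python3 - <<'E'
from h import *
i=snap("p2");cv2.imwrite("pics/p2c.png",cv2.resize(i[130:330,200:440],None,fx=3,fy=3,interpolation=cv2.INTER_CUBIC));print(get_state()["contact_force"])
E
```

```text
38.55 [ 0.5681 -0.3259  0.0576] [6.000e-04 9.851e-01 1.718e-01 7.000e-04] [-0.02  0.73  0.7   1.7  -0.56  0.93 -0.31]
[ 0.21683146 -0.58561279  0.33483614]
```

View pics/p2c.png

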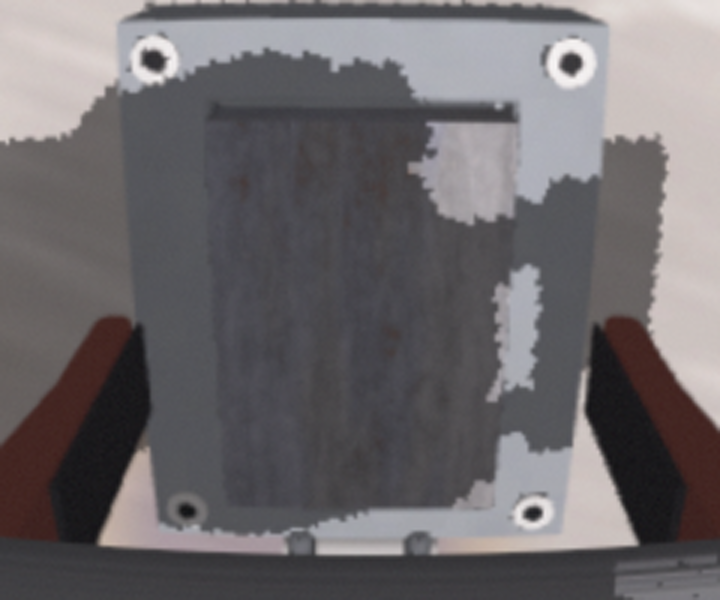

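Request:
arm_command:
  steps:
    - [0.029,0.014,-0.03,0,0,0]
    - [0.029,0.014,-0.06,0,0,0]
    - [0.029,0.014,-0.088,0,0,0]
    - [0.029,0.014,-0.088,0,0,0]
    - [0.029,0.014,-0.088,0,0,0]

```text
time: 39.1
tcp_pos: [0.5719, -0.3229, 0.0429]
orientation: [-0.0, 0.985, 0.172, -0.0]
contact_force: [-0.3, -0.5, -0.2]
gripper_width: 0.0879
```

Request:
arm_command:
  steps:
    - [0,0,0,0,0,0]
    - [0,0,0,0,0,0]
    - [0,0,0,0,0,0]
    - [0,0,0,0,0,0]
    - [0,0,0,0,0,0]
    - [0,0,0,0,0,0]
  fingers: 45

```text
time: 39.7
tcp_pos: [0.5722, -0.3229, 0.0432]
orientation: [0.0, 0.985, 0.172, 0.0]
contact_force: [0.6, -0.2, 0.7]
gripper_width: 0.0595
```

Request:
arm_command:
  steps:
    - [0,0,0.03,0,0,0]
    - [0,0,0.07,0,0,0]
    - [0,0,0.13,0,0,0]
    - [0,0,0.3,0,0,0]
    - [0,0,0.55,0,0,0]
    - [0,0,0.8,0,0,0]
    - [0,0,1,0,0,0]

```text
time: 40.4
tcp_pos: [0.5721, -0.3233, 0.196]
orientation: [0.001, 0.985, 0.172, 0.001]
contact_force: [0.4, -0.7, -3.4]
gripper_width: 0.0596
```

Request:
arm_command:
  steps:
    - [0,0,0.3,0,0,0]
    - [0,0,0.6,0,0,0]
    - [0,0,0.9,0,0,0]
    - [0,0.1,1,0,0,0]
    - [0,0.3,1,0,0,0]
    - [0,0.5,1,0,0,0]

```text
time: 41.0
tcp_pos: [0.5715, -0.248, 0.3444]
orientation: [0.0, 0.985, 0.171, 0.001]
contact_force: [0.2, -0.3, -4.0]
gripper_width: 0.0592
```

```bash
python3 - <<'E'
from h import *
i=snap("p3");cv2.imwrite("pics/p3c.png",cv2.resize(i[130:330,200:440],None,fx=3,fy=3,interpolation=cv2.INTER_CUBIC));print(get_state()["contact_force"],get_state()["gripper_width"])
E
```

```text
41.0 [ 0.5715 -0.248   0.3444] [3.000e-04 9.853e-01 1.710e-01 7.000e-04] [-0.26  0.42  0.88  1.46 -0.32  1.42 -0.6 ]
[ 1.54241722  2.80564202 -5.81247321] 0.05972790419821739
```

View pics/p3c.png

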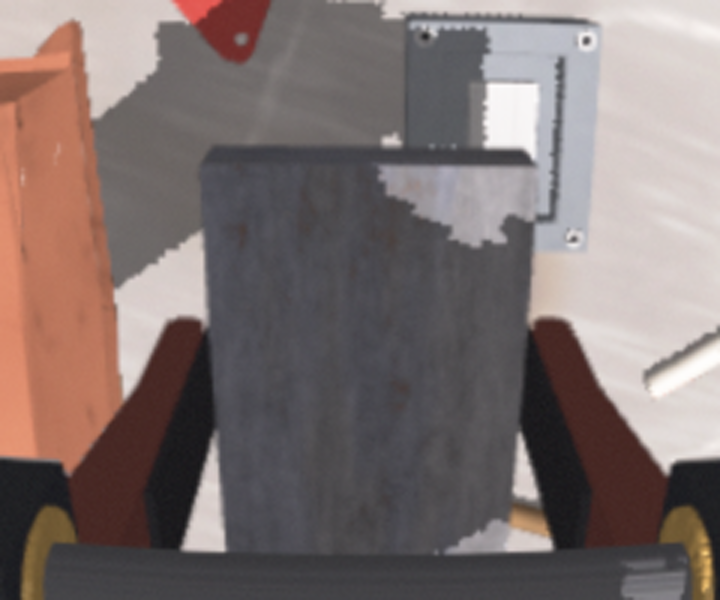

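```bash
python3 - <<'E'
from s3 import *
s=ld("p3");z=s[0][2]+.0098
a=tool(pt(0,203,164,z,s),s);b=tool(pt(0,536,164,z,s),s);print(a,b,(a+b)/2-[.044,0,0],np.degrees(np.arctan2(b[0]-a[0],b[1]-a[1])))
c=tool(pt(0,228,548,z,s),s);d=tool(pt(0,510,548,z,s),s);print(c,d)
print(get_state()["orientation"])
E
```

```text
[ 0.04384661 -0.02920058 -0.00976757] [ 0.04389381  0.02937203 -0.00972132] [-1.29791112e-04  8.57286267e-05 -9.74444533e-03] 0.04616713988761112
[-0.03968022 -0.02977377 -0.00987369] [-0.03967217  0.03000732 -0.00982653]
[-2.00691274e-03  9.84709340e-01  1.74192365e-01  7.12458008e-04]
```

Request:
arm_command:
  steps:
    - [0,0.33,0.13,0,0,0]
    - [0.03,0.66,0.13,0,0,0]
    - [0.06,1,0.13,0,0,0]

```text
time: 41.35
tcp_pos: [0.5803, -0.101, 0.3638]
orientation: [-0.0, 0.985, 0.171, 0.001]
contact_force: [-0.1, 0.2, -4.5]
gripper_width: 0.0594
```

Request:
arm_command:
  steps:
    - [0,0.33,0,0,0,-0.03]
    - [0.03,0.66,0,0,0,-0.06]
    - [0.06,1,0,0,0,-0.09]

```text
time: 41.65
tcp_pos: [0.5891, 0.0485, 0.3634]
orientation: [-0.0, 1.0, 0.029, 0.0]
contact_force: [1.1, 0.3, -3.9]
gripper_width: 0.0593
```

Request:
arm_command:
  steps:
    - [0,0.3,0,0,0,-0.025]
    - [0.06,0.45,-0.2,0,0,-0.025]
    - [0.06,0.45,-0.5,0,0,-0.025]
    - [0.06,0.45,-0.8,0,0,-0.025]
    - [0.06,0.45,-1,0,0,-0.025]
    - [0.06,0.45,-1,0,0,-0.025]
    - [0.06,0.45,-1,0,0,-0.025]

```text
time: 42.35
tcp_pos: [0.599, 0.1142, 0.2137]
orientation: [0.0, 1.0, -0.008, 0.0]
contact_force: [0.1, -0.6, -3.2]
gripper_width: 0.0597
```

```bash
python3 - <<'E'
from h import *
i=snap("p4");cv2.imwrite("pics/p4c.png",cv2.resize(i[80:320,180:460],None,fx=2.5,fy=2.5,interpolation=cv2.INTER_CUBIC));print(get_state()["contact_force"],get_state()["gripper_width"])
E
```

```text
42.35 [0.599  0.1142 0.2137] [ 1.0e-04  1.0e+00 -7.9e-03  2.0e-04] [-0.86  0.49  0.85  1.68 -0.4   1.15 -1.49]
[ 2.81251286e-02  2.59467870e-03 -3.11975005e+00] 0.05948542846287943
```

View pics/p4c.png

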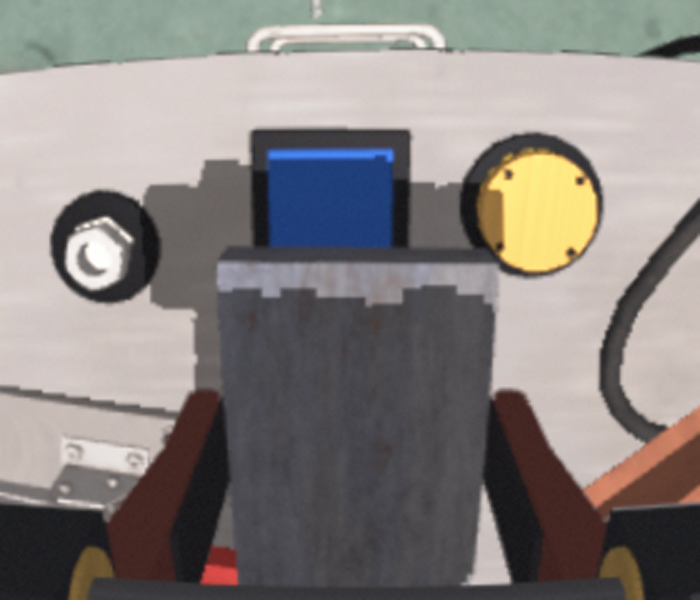

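```bash
python3 - <<'E'
from s3 import *
s=ld("p4");f=2.5;o=(180,80)
a,b=pt(0,268,150,.008,s,f,o),pt(0,394,150,.008,s,f,o);print(a,b,np.linalg.norm(a-b));d=a-b;t=np.arctan2(d[1],d[0])-np.pi/2;print(np.degrees(t))
print((a+b)[:2]/2-.044*np.array([np.cos(t),np.sin(t)]))
a,b=pt(0,253,130,.008,s,f,o),pt(0,410,130,.008,s,f,o);print(a,b,np.linalg.norm(a-b));d=a-b;t=np.arctan2(d[1],d[0])-np.pi/2;print(np.degrees(t))
print((a+b)[:2]/2-.054*np.array([np.cos(t),np.sin(t)]))
E
python3 - <<'E'
import cv2
i=cv2.imread("pics/p4.png")[125:185,275:350];cv2.imwrite("pics/p4d.png",cv2.resize(i,None,fx=10,fy=10,interpolation=cv2.INTER_CUBIC))
E
```

```text
[0.64279564 0.15660408 0.008     ] [0.64161682 0.09589968 0.008     ] 0.06071583633722452
-1.1124882355179602
[0.59821452 0.12710616]
[0.6527795  0.16354777 0.008     ] [0.65127999 0.08815424 0.008     ] 0.07540843406836316
-1.1394073972787104
[0.59804042 0.1269248 ]
```

View pics/p4d.png

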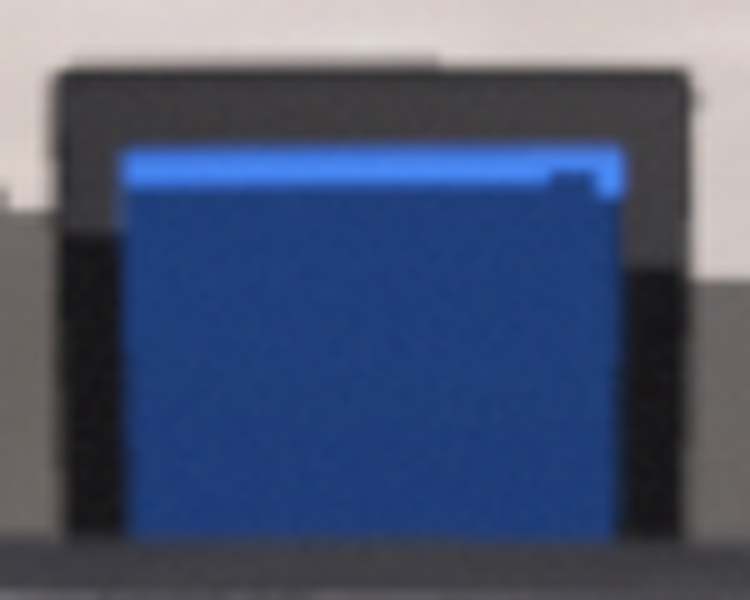

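Request:
arm_command:
  steps:
    - [0,0.08,-0.2,0,0,0]
    - [0,0.083,-0.45,0,0,0]
    - [0,0.083,-0.7,0,0,0]
    - [0,0.083,-0.9,0,0,0]
    - [0,0.083,-0.96,0,0,0]
    - [0,0.083,-0.96,0,0,0]
    - [0,0.083,-0.96,0,0,0]

```text
time: 43.1
tcp_pos: [0.6004, 0.127, 0.071]
orientation: [-0.0, 1.0, -0.008, 0.002]
contact_force: [1.1, -0.7, -3.4]
gripper_width: 0.0595
```

```bash
python3 - <<'E'
from h import *
i=snap("p5");cv2.imwrite("pics/p5c.png",cv2.resize(i[130:330,200:440],None,fx=3,fy=3,interpolation=cv2.INTER_CUBIC));print(get_state()["contact_force"],get_state()["gripper_width"])
E
```

```text
43.1 [0.6004 0.127  0.071 ] [-4.0e-04  1.0e+00 -7.8e-03  1.6e-03] [-0.79  0.65  0.73  1.8  -0.54  0.9  -1.4 ]
[ 0.85292271  0.31777189 -4.11766715] 0.0597284206089861
```

View pics/p5c.png

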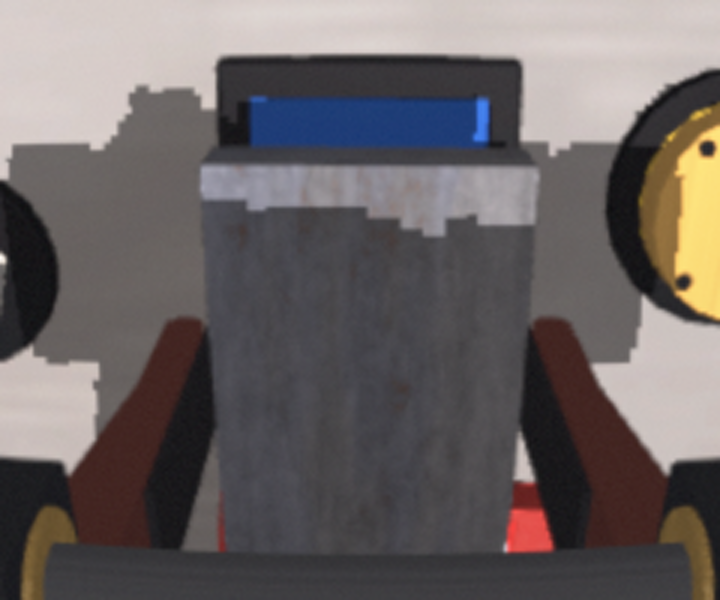

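```bash
python3 - <<'E'
from s3 import *
s=ld("p5")
for (x0,x1,y,h) in [(249,489,97,.044),(217,522,60,.054)]:
    a,b=pt(0,x0,y,.008,s),pt(0,x1,y,.008,s);d=a-b;t=np.arctan2(d[1],d[0])-np.pi/2
    print(np.linalg.norm(d),np.degrees(t),(a+b)[:2]/2-h*np.array([np.cos(t),np.sin(t)]))
z=s[0][2]+.0098;a=pt(0,202,164,z,s);b=pt(0,537,164,z,s);d=a-b;print(np.degrees(np.arctan2(d[1],d[0]))-90);a,b=tool(a,s),tool(b,s);print((a+b)/2-[.044,0,0])
E
```

```text
0.06042685564499166 -0.8220974789496373 [0.5987062  0.12721215]
0.07640117418657433 -0.8195382945860076 [0.59826804 0.12708752]
-0.8192339897488665
[-0.00031009 -0.0001227  -0.00965869]
```

Request:
arm_command:
  steps:
    - [-0.004,0,-0.1,0,0,0]
    - [-0.004,0,-0.22,0,0,0]
    - [-0.004,0,-0.32,0,0,0]
    - [-0.004,0,-0.365,0,0,0]
    - [-0.004,0,-0.365,0,0,0]
    - [-0.004,0,-0.365,0,0,0]
    - [-0.004,0,-0.365,0,0,0]

```text
time: 43.85
tcp_pos: [0.5985, 0.127, 0.0144]
orientation: [-0.0, 1.0, -0.008, 0.0]
contact_force: [-0.3, -0.1, -3.4]
gripper_width: 0.0595
```

Request:
arm_command:
  steps:
    - [0.002,0,-0.006,0,0,0]
    - [0.002,0,-0.012,0,0,0]
    - [0.002,0,-0.015,0,0,0]
    - [0.002,0,-0.015,0,0,0]

```text
time: 44.25
tcp_pos: [0.5985, 0.1271, 0.0119]
orientation: [-0.0, 1.0, -0.008, 0.0]
contact_force: [-0.4, 0.3, 0.7]
gripper_width: 0.0595
```

Request:
arm_command:
  steps:
    - [0,0,-0.002,0,0,0]
    - [0,0,-0.002,0,0,0]
    - [0,0,-0.002,0,0,0]
    - [0,0,-0.002,0,0,0]
    - [0,0,0,0,0,0]
    - [0,0,0.05,0,0,0]
    - [0,0,0.3,0,0,0]
    - [0,0,0.6,0,0,0]
    - [0,0,0.9,0,0,0]
    - [0,0,1,0,0,0]
    - [0,0,1,0,0,0]
  fingers: 100

```text
time: 45.35
tcp_pos: [0.5998, 0.1272, 0.1644]
orientation: [-0.001, 1.0, -0.008, 0.002]
contact_force: [-0.4, -0.2, 0.0]
gripper_width: 0.0874
```

Request:
arm_command:
  steps:
    - [-0.1,0,0.3,0,0,0]
    - [-0.2,0,0.6,0,0,0]
    - [-0.3,0,1,0,0,0]
    - [-0.3,0,1,0,0,0]
    - [-0.3,0,1,0,0,0]
    - [-0.3,0,1,0,0,0]

```text
time: 45.95
tcp_pos: [0.5526, 0.1275, 0.3096]
orientation: [0.0, 1.0, -0.007, -0.001]
contact_force: [-1.0, 0.4, -0.5]
gripper_width: 0.0879
```

```bash
python3 - <<'E'
from h import *
i=snap("z1");cv2.imwrite("pics/z1c.png",cv2.resize(i[60:220,160:480],None,fx=2.5,fy=2.5,interpolation=cv2.INTER_CUBIC));print(get_state()["contact_force"])
t=grab_frame("top");cv2.imwrite("pics/z1t.png",cv2.resize(t[150:250,160:480],None,fx=2.5,fy=2.5,interpolation=cv2.INTER_CUBIC))
E
```

```text
45.95 [0.5526 0.1275 0.3096] [ 3.0e-04  1.0e+00 -7.2e-03 -1.2e-03] [-1.01  0.33  0.93  1.65 -0.27  1.3  -1.62]
[ 0.28550747 -0.72476516  0.22877732]
```

View pics/z1c.png

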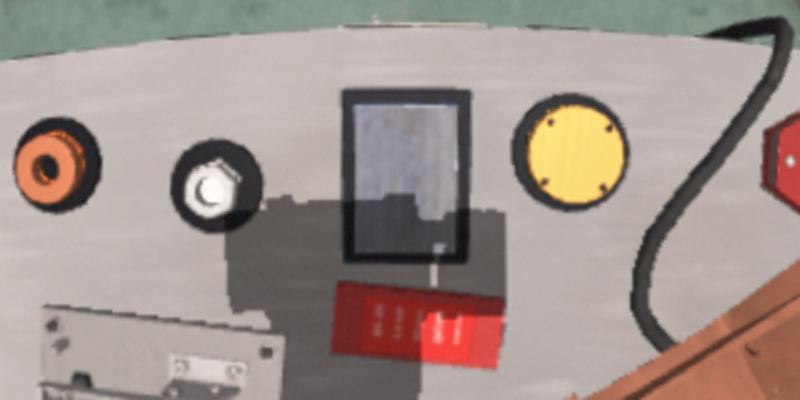

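View pics/z1t.png

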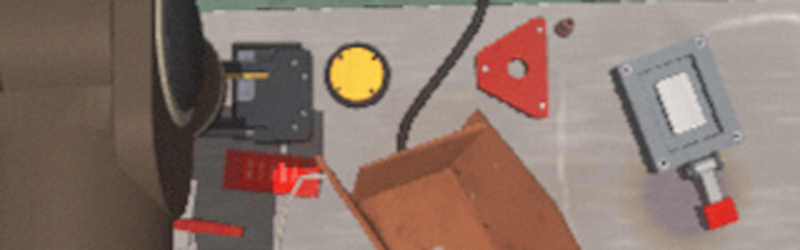

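```bash
python3 - <<'E'
import cv2
i=cv2.imread("pics/z1.png")[90:170,285:360];cv2.imwrite("pics/z1d.png",cv2.resize(i,None,fx=7,fy=7,interpolation=cv2.INTER_CUBIC))
E
```

```text
(no output)
```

View pics/z1d.png

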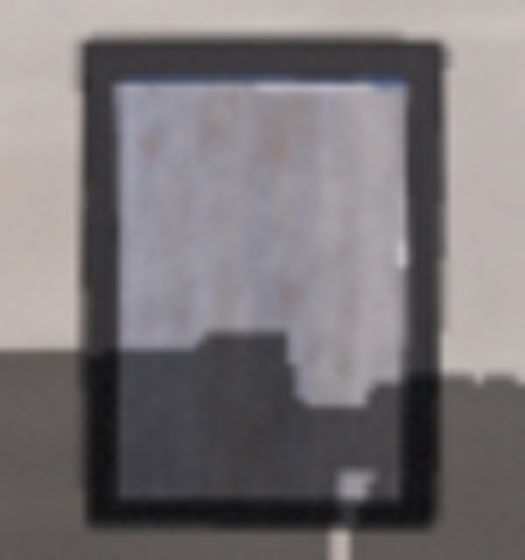

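```bash
python3 - <<'E'
from s3 import *
s=ld("z1");f=7;o=(285,90)
C=[pt(0,a,b,.022,s,f,o) for a,b in [(113,82),(409,82),(402,499),(117,498)]];l=C[0]+C[1]-C[2]-C[3];print(sum(C)/4,np.degrees(np.arctan2(l[1],l[0])))
C=[pt(0,a,b,.008,s,f,o) for a,b in [(84,41),(443,42),(434,522),(86,523)]];l=C[0]+C[1]-C[2]-C[3];print(sum(C)/4,np.degrees(np.arctan2(l[1],l[0])))
E
```

```text
[0.59796205 0.12779502 0.022     ] -0.9986305619566846
[0.59850159 0.1274817  0.008     ] -1.2040417883245176
```

```bash
python3 -c "
from workcell import *
print(job_done());print(get_state()['time'])"
```

```text
the job is handed in; nothing more can be done
None
the job is handed in; nothing more can be done
```

The job is done in the order asked and handed in at about 46 s. I set the nut, ring and disc on their stands, pressed the lever fully down to its stop (26 N at the end), then laid the plate on the blue rectangle.

**Last checks**, all by wrist camera after release and with the gripper clear:

| Part | Offset from its stand's centre |
|---|---|
| Nut | within about 1 mm, flats lined up with the hexagon |
| Ring | about 1 mm |
| Disc | about 1 mm |
| Plate | about 0.6 mm, long side within 0.2° of the rectangle's |

The plate and disc were looked at close up once each, just after release. The nut and ring show in the last picture as still in place, but I did not measure them again.

**What disagreed:**
- **Fingertips:** they reach only about as far as the reported TCP, not 25 mm ahead of it as the text says. My first close on the nut therefore passed over its top without touching it. I corrected the heights for this from the pictures, and every later grasp held.
- **Stands:** the first camera fix put the ring, disc and plate stand tops 2 to 3 mm lower than the stated 8 mm. The nut stand's height fix failed (-4 mm) because of a shadow. For the final placings I used 8 mm, and contact came at that height.

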